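Top-dress the desk planter with a scoop of pebbles

ROBOT

A 7-joint arm with a two-finger parallel gripper is mounted at the origin on the work surface; the furniture and walls round the work are solid. World frame = base frame: x ahead of the robot, y to its left, z up, the work surface at z = 0. Lengths are in m, angles in rad, forces in N, time in s.
With the tool pointing down it reaches from about 0.425 to 0.95 m from the base axis. Payload 4.7 kg.
Tool frame: the origin (TCP) lies midway between the tips of the shut fingers; the grasp point (between the pads) lies 19 mm behind it; z points along the fingers, y is the line along which they close (so a half turn about z gives the same grasp; the last joint's range is limited). The gripper opens to 87 mm and grips with 3 to 60 N. Pads are 19 mm wide; open, the fingers measure 117 mm over their backs; the gripper's body (75 mm by 190 mm) begins 51 mm behind the grasp point.
Start: joints at [-1.235, 0.469, -0.049, 1.532, 0.024, 1.141, -0.082], TCP at [0.241, 0.631, 0.223] pointing down, gripper open.
Joint ranges: [-2.59, 2.59], [-0.33, 1.99], [-1.39, 1.29], [0.1, 2.45], [-1.04, 4.18], [0.21, 1.99], [-2.66, 2.66]. Speed limits (rad/s): [2.57, 2.57, 3.14, 3.14, 3.14, 3.14, 3.14].

INTERFACE

Orientations are given as a unit quaternion [x, y, z, w].
In Python, from cell import monitor, imaging, order gives the robot as it stands.
- The arm moves only by the tool jog_arm, never from a script. Its argument "moves" is a list of rows, each an object of numbers: "tx", "ty", "tz": the shift along the tool's x, y, z in mm; "twist": the turn about the tool's z in rad; "jaw": the closure in counts, from 0 (fully open) to 255 (shut). A call has 1 to 8 rows; each row is the pose to reach, as a shift and turn from the pose commanded when the call began, along the tool's axes at that moment; what a row does not reach only later rows make up. A row lasts 1/8 s, in which the tool goes at most 62.5 mm and 10.7 degrees, less where a joint would pass 70% of its speed; a pose out of reach is approached as far as the arm can. A call with a gripper value outside its range is refused whole. The fingers move at their own pace and stop on an object; the grip force is fixed at half the most. Time passes only in rows, so rows that repeat a pose let the fingers close. It gives the time, the measured TCP pose, the force, the opening and the grip force at its end, in the units of the state.
- monitor.get_state(): the state, without advancing time (a new reading comes with each control period).
- imaging.snapshot(name): name is "scene" or "side" or "wrist"; returns a dict with "frame" (480x640x3 uint8, red, green, blue), "fov_y" (degrees; the focal length in pixels is half the picture's height over the tangent of half this angle, whatever the lens; pixels are square), "cx", "cy" (the principal point, pixels), "rvec" (rotation vector, rad) and "tvec" (3), from world to camera coordinates, as OpenCV has them; the wrist camera has in their place "T_tool_cam" (4x4, takes a point from camera to tool coordinates, whose origin is the TCP and whose axes are the flange's). Camera axes: x right, y down, z forward; pixel columns grow to the right and rows downward; lengths in m; the calibration is good to about 2 mm. A picture is of the moment at which its call begins: read the wrist's pose just before it. There is no depth.
- order.close_job(): hands the job in; it is judged then, once.
The state is a dict: "time": time; "joint_positions": joint angles; "qd": joint speeds; "tau": joint torques, N m; "tool_pos": TCP position; "orientation": TCP orientation; "contact_force": force on the tool from outside, world axes, zero at the start; "moment": the same for the moment, N m; "gripper_width": finger opening in m; "finger_force": force on a finger pad.
Only numpy, scipy, OpenCV 4.12 (cv2) and the standard library are available. Lean on these libraries where they do the work, as an engineer would, in place of code of your own. Each camera call takes 0.05 s, during which the arm holds its last target. There are 200 camera calls.

TASK

Draw the scoop out of its stand, lay it flat on the desk and let go so that you can take it afresh across the handle close to the bowl; then scoop pumice pebbles out of the wooden bin with it and tip at least three of them onto the soil of the cactus planter. Handle the pebbles only with the scoop, spill none on the desk, and do not knock the cactus or shift the ink bottle or the hand stamp. At the end lay the scoop flat on the desk again, clear of bin and planter.

Things in the scene. Friction and masses are not known exactly. Their poses are not given: they have to be found in the camera images.
- stand: The scoop's stand: dark wooden pot, fixed, 54 (x) x 82 (y) x 68 mm high on a 5 mm foot of 60 x 88 mm; inside 44 (x) x 72 (y) mm, floor 6 mm up. Origin: centre of its underside; z up. At the start the scoop stands in it lip down, with the open side of its bowl and its leaning handle towards the stand's +x.
- scoop_tail (a point): Point on the scoop handle's centre line 12 mm short of its free end, the part that stands highest at the start (about 190 mm up). Axes as for scoop, in which it lies [-182.8, 0, 63.4] mm from scoop_lip. Let go on the desk, the scoop lies on the flat bottom of its bowl with the handle in the air.
- scoop_grip (a point): Point on the scoop handle's centre line 42 mm behind the bowl, near the balance point: the place to hold it across the handle for scooping (18 mm wide in y). Axes as for scoop, in which it lies [-132.1, 0, 39.7] mm from scoop_lip.
- scoop_lip (a point): Middle of the scoop's front lip, on its underside: the edge that goes under the pebbles. Axes as for scoop.
- scoop_bowl (a point): Middle of the scoop's bowl, 15 mm above its underside and 47 mm behind the lip. Axes as for scoop.
- scoop: The scoop: flat-bottomed metal bowl 94 long x 64 wide x 36 mm high, walls 2.5 mm, open in front and on top; a straight wooden handle (18 x 18 mm with flat parallel sides, 110 mm long) starts 22 mm up its back wall and rises 25 degrees rearward. About 0.13 kg. Origin: middle of the bowl's underside, 47 mm behind the lip; x from handle to lip, y across, z up out of the bowl.
- bin: Open light-wood pebble bin, fixed, 180 (x) x 96 (y) x 70 mm high; walls and floor 6 mm, inside 168 x 84 mm. Its -x end is a low lip, 24 mm high; from there the side walls climb to 70 mm at x = +25 mm; the +x end wall is 70 mm high. Origin: centre of its underside; z up. Six pebbles lie one layer deep towards +x; the first 45 mm behind the low lip are bare.
- planter: White rectangular planter, fixed, 160 (x) x 108 (y) mm on a saucer of 168 x 116 x 8 mm; rim 68 mm up with a bead to 71, walls 6 mm; firm dark soil 46 mm up, 22 mm below the rim. A cactus grows at its +x end; the -x half is bare soil (its middle at x = -32 mm). Origin: centre of the underside; z up.
- planter_soil (a point): Centre of the planter, 56 mm above the desk (10 mm above the soil); axes as for the planter.
- cactus: Ribbed barrel cactus in the planter, fixed, about 60 mm thick with its spines, centre line at x = +40 mm, y = 0 of the planter; origin at soil height, top 50 mm above the soil (96 mm above the desk).
- pebble0: Pumice pebble, rounded grey stone 35 x 28 x 25 mm, about 13 g; origin at its centre, axes along its three sizes.
- pebble1: Pumice pebble, rounded grey stone 33 x 28 x 26 mm, about 13 g; origin at its centre, axes along its three sizes.
- pebble2: Pumice pebble, rounded grey stone 36 x 28 x 24 mm, about 13 g; origin at its centre, axes along its three sizes.
- pebble3: Pumice pebble, rounded grey stone 33 x 27 x 26 mm, about 13 g; origin at its centre, axes along its three sizes.
- pebble4: Pumice pebble, rounded grey stone 34 x 28 x 25 mm, about 13 g; origin at its centre, axes along its three sizes.
- pebble5: Pumice pebble, rounded grey stone 36 x 27 x 25 mm, about 13 g; origin at its centre, axes along its three sizes.
- ink_bottle: Bystander: squat dark ink bottle, 54 x 54 x 64 mm; origin at the centre of its underside.
- stamp: Bystander: hand stamp standing upright, 24 x 48 x 69 mm; origin at the centre of its underside.

How it is judged:
By the outcome, as a careful person would: the job done as asked, in the order asked, and still so for the second after the job is handed in, with the robot touching nothing.
It also fails if it takes over 72 s, if anything falls off the work surface, if the arm or the gripper's body presses on something with over 40 N, if the wrist force passes 120 N, or if a joint passes its speed limit or range.

## Working session

There is one attempt and no reset: what is moved stays moved. The work goes in short steps, Python scripts to look and compute and a tool call to move; the robot and the scene stay as the last step left them, time stands still between calls to the robot, and variables do not carry over. Pictures are saved under pics/ and viewed, at most 10 in all, crops included, and the job is handed in when it is done.

Besides the shell and the picture viewer there is one more tool, called after "Call:" as name(argument=value, ...) on one line, values as JSON. jog_arm: Moves the arm, as the interface text tells. Its arguments: {"type":"object","properties":{"moves":{"type":"array"}},"required":["moves"]}

```bash
ls; mkdir -p pics
cat > h.py <<'E'
import numpy as np, cv2, pickle
from scipy.spatial.transform import Rotation as R
from cell import monitor, imaging, order
def snap(n,out=None):
    s=monitor.get_state(); d=imaging.snapshot(n); d['st']=s
    if out: cv2.imwrite('pics/'+out+'.png',d['frame'][:,:,::-1])
    pickle.dump(d,open('pics/'+(out or n)+'.pkl','wb')); return d
def cam(d):
    f=240/np.tan(np.radians(d['fov_y'])/2); K=np.array([[f,0,d['cx']],[0,f,d['cy']],[0,0,1]])
    if 'rvec' in d:
        Rw=R.from_rotvec(np.ravel(d['rvec'])).as_matrix(); t=np.ravel(d['tvec'])
    else:
        T=np.eye(4);T[:3,:3]=R.from_quat(d['st']['orientation']).as_matrix();T[:3,3]=d['st']['tool_pos']
        C=np.linalg.inv(T@np.array(d['T_tool_cam'])); Rw=C[:3,:3];t=C[:3,3]
    return K,Rw,t
def proj(d,P):
    K,Rw,t=cam(d); q=(np.atleast_2d(P)@Rw.T+t)@K.T; return q[:,:2]/q[:,2:]
def onz(d,px,z):
    K,Rw,t=cam(d); o=-Rw.T@t; out=[]
    for u,v in np.atleast_2d(px):
        r=Rw.T@np.linalg.inv(K)@[u,v,1]; out.append(o+r*(z-o[2])/r[2])
    return np.array(out)
def load(n): return pickle.load(open('pics/'+n+'.pkl','rb'))
E
python3 - <<'E'
from h import *
for n in ['scene','side','wrist']:
    d=snap(n,n+'0'); K,Rw,t=cam(d); print(n,K[0,0],d['cx'],d['cy'],(-Rw.T@t).round(3),Rw.round(2).tolist(),d.keys())
s=monitor.get_state(); print(s); print(d['T_tool_cam'])
E
```

```text
pics
scene 600.3870245158242 323.97034371216773 240.6621889239766 [-0.139 -0.719  1.256] [[0.8, -0.6, 0.01], [-0.47, -0.63, -0.62], [0.38, 0.49, -0.78]] dict_keys(['frame', 'fov_y', 'cx', 'cy', 'rvec', 'tvec', 'st'])
side 601.6046509133545 329.4607436306295 239.85529500320203 [-0.568  0.997  1.016] [[-0.7, -0.71, 0.01], [-0.39, 0.37, -0.85], [0.6, -0.6, -0.53]] dict_keys(['frame', 'fov_y', 'cx', 'cy', 'rvec', 'tvec', 'st'])
wrist 346.90968860435686 323.1386766813693 241.42926118363326 [0.17  0.657 0.384] [[0.36, 0.93, -0.0], [0.9, -0.34, 0.28], [0.26, -0.1, -0.96]] dict_keys(['frame', 'fov_y', 'cx', 'cy', 'T_tool_cam', 'st'])
{'time': 0.15, 'joint_positions': array([-1.23493494,  0.4692468 , -0.0485693 ,  1.53340299,  0.0241236 ,
        1.14101847, -0.08231389]), 'qd': array([-1.28769816e-04, -2.44776857e-03, -6.48452489e-04, -5.18549229e-03,
       -7.95033544e-04, -1.65748580e-03,  4.48959773e-05]), 'tau': array([ 4.17668980e-04, -5.08427775e+01, -8.11698963e-02, -2.36418056e+01,
       -6.13769190e-02,  3.57146887e-02,  1.04622495e-04]), 'tool_pos': array([0.24063208, 0.63016326, 0.22175377]), 'orientation': array([ 1.81372065e-01,  9.83414266e-01, -7.38607972e-04, -9.55069905e-05]), 'contact_force': array([-0.16031018, -0.05575489, -0.11304385]), 'moment': array([-0.02689686, -0.00262396, -0.01742915]), 'finger_force': 0.0, 'gripper_width': 0.08707116902250288}
[[-4.83089382e-04 -9.60851939e-01 -2.77061939e-01  7.57010524e-02]
 [ 9.99999615e-01 -2.61348710e-04 -8.37256039e-04 -5.14830807e-04]
 [ 7.32069308e-04 -2.77062237e-01  9.60851696e-01 -1.62666916e-01]
 [ 0.00000000e+00  0.00000000e+00  0.00000000e+00  1.00000000e+00]]
```

View pics/scene0.png

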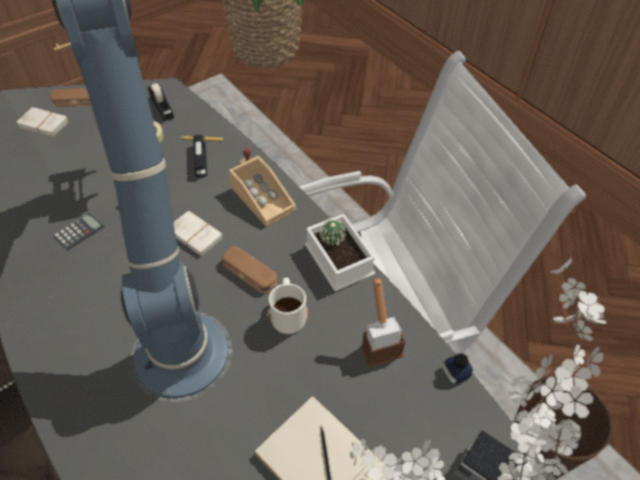

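View pics/side0.png

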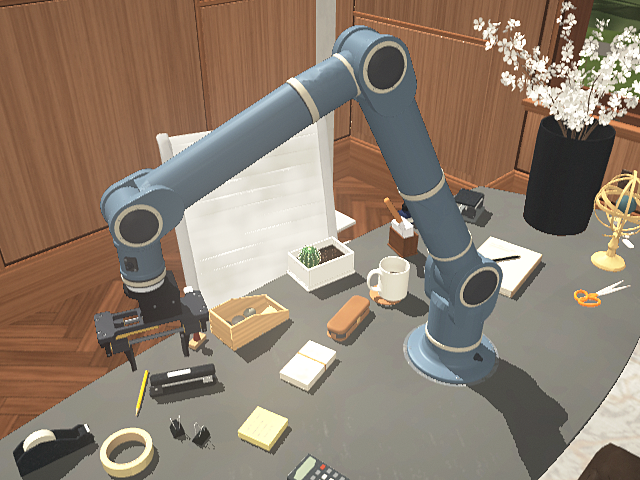

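The scene view shows the stand at about (383,345) with the handle rising to (378,285), the planter at (340,250) and the bin at (262,190). The ink bottle is at (458,367) and the stamp beside the bin at about (246,155). I'll take a closer look next.

Run:
```python
from h import *
a=load('scene0');b=load('side0');c=load('wrist0')
s=cv2.resize(a['frame'][130:400,215:485][:,:,::-1],(600,600),interpolation=cv2.INTER_CUBIC)
cv2.imwrite('pics/c1.png',s)
t=cv2.resize(b['frame'][180:360,190:440][:,:,::-1],(800,576),interpolation=cv2.INTER_CUBIC)
cv2.imwrite('pics/c2.png',t)
print('stand base',onz(a,[[383,362]],0),'tail',onz(a,[[378,283]],.19),'planter',onz(a,[[340,250]],.07),'bin',onz(a,[[262,190]],.05),'ink',onz(a,[[458,375]],0))
```

```text
stand base [[ 0.36223391 -0.29535066  0.        ]] tail [[ 0.39917425 -0.21064365  0.19      ]] planter [[ 0.44788721 -0.02081476  0.07      ]] bin [[0.41341542 0.28246438 0.05      ]] ink [[ 0.47783799 -0.42213161  0.        ]]
```

View pics/c1.png

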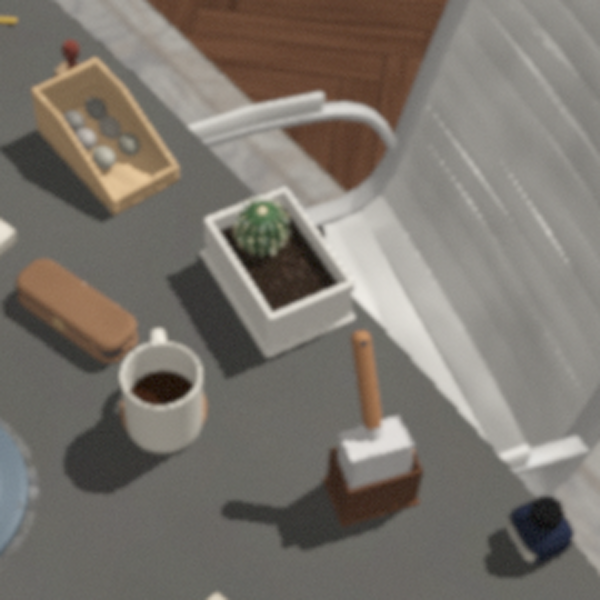

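View pics/c2.png

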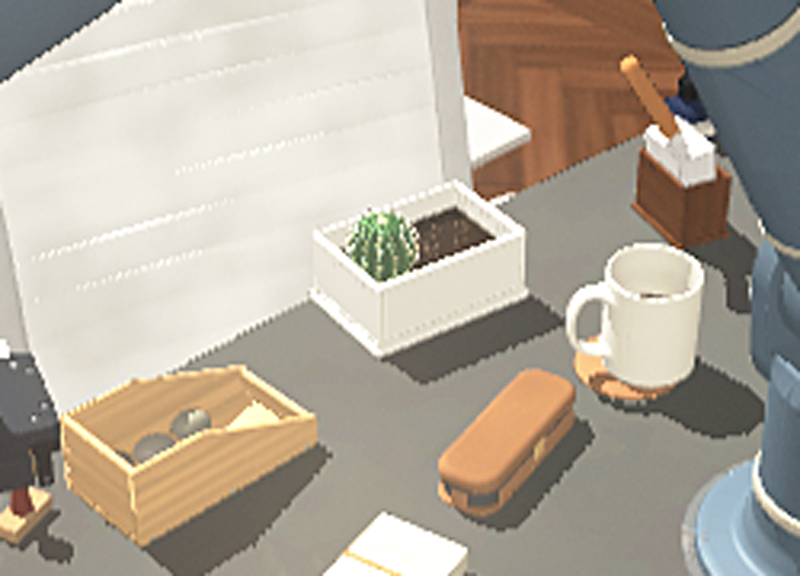

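Crop c1 shows the bin's low lip at lower right, about (145,195), with its +x end at upper left. The planter's cactus is at its upper-left end, and the scoop handle tip is at (362,337). Crop c2 shows the planter rim corners at (313,235), (380,285), (525,235) and (457,183), and the handle tip at (628,62). I'll fit the poses from these corners.

```bash
cat > fit.py <<'E'
from h import *
from scipy.optimize import least_squares
a=load('scene0');b=load('side0')
A=lambda u,v:('a',215+u*270/600,130+v*270/600)
B=lambda u,v:('b',190+u*250/800,180+v*180/576)
def fit(name,obs,x0):
    def res(x):
        c,s=np.cos(x[2]),np.sin(x[2]); r=[]
        for (k,u,v),p in obs:
            w=[x[0]+c*p[0]-s*p[1],x[1]+s*p[0]+c*p[1],p[2]]
            r+=list(proj(a if k=='a' else b,w)[0]-[u,v])
        return r
    o=least_squares(res,x0,loss='soft_l1'); print(name,o.x.round(4),np.array(res(o.x)).reshape(-1,2).round(1).tolist()); return o.x
# scoop +x(bin) ~ world +y : local +y = world -x
h=np.pi/2
fit('bin',[(A(35,92),(.09,.048,.07)),(A(100,60),(.09,-.048,.07)),(A(116,212),(-.09,.048,0)),(A(180,178),(-.09,-.048,0)),
 (B(63,413),(.09,-.048,.07)),(B(138,468),(.09,.048,.07)),(B(145,545),(.09,.048,0)),(B(65,485),(.09,-.048,0)),(B(316,415),(-.09,.048,.024)),(B(240,368),(-.09,-.048,.024))],[.42,.28,h])
fit('planter',[(A(205,220),(.08,.054,.071)),(A(285,190),(.08,-.054,.071)),(A(353,288),(-.08,-.054,.071)),(A(268,320),(-.08,.054,.071)),(A(270,355),(-.084,.058,0)),(A(355,318),(-.084,-.058,0)),
 (B(313,235),(.08,-.054,.071)),(B(380,285),(.08,.054,.071)),(B(525,235),(-.08,.054,.071)),(B(457,183),(-.08,-.054,.071)),(B(310,295),(.084,-.058,0)),(B(383,355),(.084,.058,0)),(B(530,300),(-.084,.058,0))],[.45,-.02,h])
fit('stand',[(A(345,523),(-.03,.044,0)),(A(420,500),(-.03,-.044,0)),(A(327,490),(.03,.044,0)),(B(685,248),(-.03,.044,0)),(B(635,208),(.03,.044,0))],[.39,-.27,h])
def tri(obs):
    f=lambda x:np.ravel([proj(a if k=='a' else b,x)[0]-[u,v] for k,u,v in obs]); o=least_squares(f,[.4,-.2,.15]); print(o.x.round(4),o.fun.round(1))
tri([A(362,336),B(628,62)])
fit('ink',[(A(540,518),(0,0,.064))],[.48,-.42,0]) if 0 else None
print('ink top',onz(a,[A(547,513)[1:]],.064),'stamp top',onz(a,[A(70,47)[1:]],.069))
E
python3 fit.py
```

```text
bin [0.4187 0.2891 1.5838] [[-1.6, 0.2], [-2.0, -0.1], [0.3, 2.1], [0.2, 1.2], [-1.2, 0.1], [-0.8, 1.1], [-0.9, -1.0], [0.8, -0.8], [0.1, -0.6], [-0.0, -2.0]]
planter [ 0.4597 -0.0035  1.4139] [[-1.4, 0.0], [-0.5, -1.2], [0.5, -1.8], [0.3, 0.4], [-1.9, 2.8], [-0.3, 1.8], [-0.4, -2.1], [-0.2, 0.3], [0.9, -2.4], [0.0, -2.6], [-0.8, -0.7], [-1.3, 0.4], [0.4, -2.2]]
stand [ 0.3869 -0.2695  1.1852] [[-0.5, -1.5], [1.9, 0.1], [-0.1, -9.1], [10.3, -5.0], [8.6, 11.5]]
[ 0.402  -0.2064  0.1877] [-0.3  0.5 -0.5 -0.5]
ink top [[ 0.47590722 -0.41732412  0.064     ]] stamp top [[0.45260538 0.42011077 0.069     ]]
```

View pics/wrist0.png

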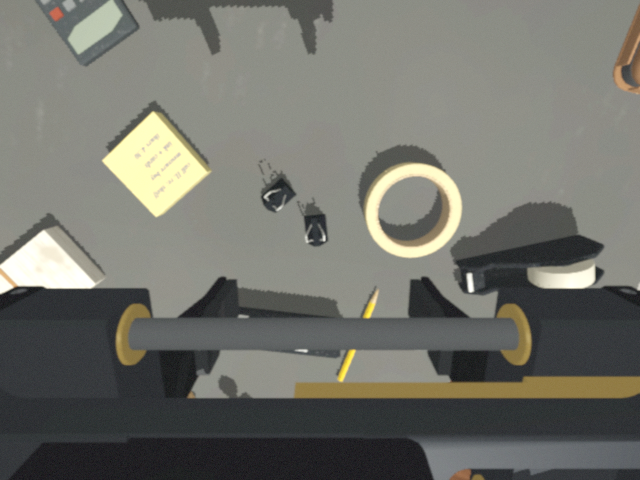

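```bash
cat > fit2.py <<'E'
import sys,io,contextlib
with contextlib.redirect_stdout(io.StringIO()): from fit import *
fit('stand',[(A(345,523),(-.03,.044,0)),(A(420,500),(-.03,-.044,0)),(A(327,490),(.03,.044,0)),(B(685,248),(.03,.044,0)),(B(635,208),(.03,-.044,0)),(B(730,235),(-.03,.044,0))],[.39,-.27,h])
s=a['st']; Rt=R.from_quat(s['orientation']).as_matrix(); print(Rt.round(3))
E
python3 fit2.py
```

```text
stand [ 0.3759 -0.2732  1.3613] [[0.3, 4.5], [0.1, 0.3], [-3.6, -2.0], [-0.4, 0.2], [-2.4, -0.7], [0.9, -1.5]]
[[-0.934  0.357 -0.001]
 [ 0.357  0.934 -0.002]
 [-0.    -0.002 -1.   ]]
```

Run:
```python
from h import *
a=load('scene0')
for n,p in dict(edge1=(300,185),edge2=(372,250),edge3=(440,330),edge4=(500,390),mug=(287,322),caseL=(222,258),caseR=(275,290),caseTop=(237,247),book=(197,235),nbTop=(312,400),nbR=(372,452),phone=(490,450),inkbase=(458,378)).items(): print(n,onz(a,[p],0)[0,:2].round(3))
```

```text
edge1 [0.535 0.275]
edge2 [ 0.55 -0.03]
edge3 [ 0.526 -0.313]
edge4 [ 0.527 -0.504]
mug [ 0.246 -0.076]
caseL [0.219 0.183]
caseR [0.274 0.018]
caseTop [0.27  0.191]
book [0.205 0.289]
nbTop [ 0.177 -0.272]
nbR [ 0.209 -0.439]
phone [ 0.41  -0.584]
inkbase [ 0.473 -0.427]
```

Call:
jog_arm(moves=[{"tz":-80,"twist":0.18},{"tz":-130,"twist":0.36},{"tx":40,"ty":-40,"tz":-130,"twist":0.54},{"tx":40,"ty":-100,"tz":-130,"twist":0.72}])

```text
invalid input
```

Call:
jog_arm(moves=[{"tx":0,"ty":0,"tz":-60,"twist":0.18,"jaw":0},{"tx":0,"ty":0,"tz":-120,"twist":0.36,"jaw":0},{"tx":0,"ty":-60,"tz":-130,"twist":0.54,"jaw":0},{"tx":0,"ty":-120,"tz":-130,"twist":0.72,"jaw":0},{"tx":0,"ty":-180,"tz":-130,"twist":0.9,"jaw":0},{"tx":0,"ty":-240,"tz":-130,"twist":1.08,"jaw":0}])

```text
time: 0.9
tool_pos: [0.1544, 0.4044, 0.3523]
orientation: [0.663, 0.748, -0.0, -0.0]
contact_force: [0.1, -0.0, 0.6]
gripper_width: 0.0871
finger_force: 0.0
```

```bash
cat >> h.py <<'E'
def plan(*T):
    """world targets (x,y,z,psi=angle of tool y) in m/rad -> rows"""
    s=monitor.get_state(); Rt=R.from_quat(s['orientation']).as_matrix(); p=s['tool_pos']; psi=np.arctan2(Rt[1,1],Rt[0,1])
    print('now',p.round(4),'psi',round(psi,3),'F',s['contact_force'].round(1),'w',round(s['gripper_width'],4),'t',round(s['time'],2),'q7',s['joint_positions'][6].round(2))
    for t in T:
        d=Rt.T@(np.array(t[:3])-p)*1000; tw=-(t[3]-psi)
        print(d.round(0).astype(int).tolist(),'twist',round(tw,2))
E
python3 -c "
from h import *
plan((.35,.25,.35,0),(.42,.05,.35,-.1),(.43,-.15,.35,-.2),(.42,-.25,.35,-.2))"
```

```text
now [0.1544 0.4044 0.3523] psi 0.12 F [ 0.1 -0.   0.6] w 0.0871 t 0.9 q7 -1.19
[-177, 176, 2] twist 0.12
[-384, 221, 2] twist 0.22
[-583, 207, 2] twist 0.32
[-682, 185, 2] twist 0.32
```

Call:
jog_arm(moves=[{"tx":-45,"ty":45,"tz":0,"twist":0.03,"jaw":0},{"tx":-90,"ty":90,"tz":0,"twist":0.06,"jaw":0},{"tx":-135,"ty":135,"tz":0,"twist":0.1,"jaw":0},{"tx":-180,"ty":175,"tz":0,"twist":0.14,"jaw":0},{"tx":-235,"ty":190,"tz":0,"twist":0.18,"jaw":0},{"tx":-295,"ty":200,"tz":0,"twist":0.22,"jaw":0},{"tx":-355,"ty":215,"tz":0,"twist":0.26,"jaw":0},{"tx":-415,"ty":220,"tz":0,"twist":0.3,"jaw":0}])

```text
time: 1.9
tool_pos: [0.4259, 0.0202, 0.3525]
orientation: [0.766, 0.642, 0.0, 0.0]
contact_force: [0.5, -0.2, 0.2]
gripper_width: 0.0873
finger_force: 0.0
```

Call:
jog_arm(moves=[{"tx":-60,"ty":-5,"tz":0,"twist":0,"jaw":0},{"tx":-120,"ty":-10,"tz":0,"twist":0,"jaw":0},{"tx":-180,"ty":-15,"tz":0,"twist":0,"jaw":0},{"tx":-220,"ty":-20,"tz":0,"twist":0,"jaw":0},{"tx":-220,"ty":-20,"tz":0,"twist":0,"jaw":0}])

```text
time: 2.52
tool_pos: [0.3664, -0.1939, 0.3524]
orientation: [0.768, 0.64, 0.001, -0.0]
contact_force: [0.2, 0.3, 0.3]
gripper_width: 0.0868
finger_force: 0.0
```

```bash
python3 -c "
from h import *
snap('wrist','w1'); plan()"
```

```text
now [ 0.3672 -0.1917  0.3524] psi -0.177 F [ 0.   1.3 -1.1] w 0.0874 t 2.58 q7 -0.03
```

View pics/w1.png

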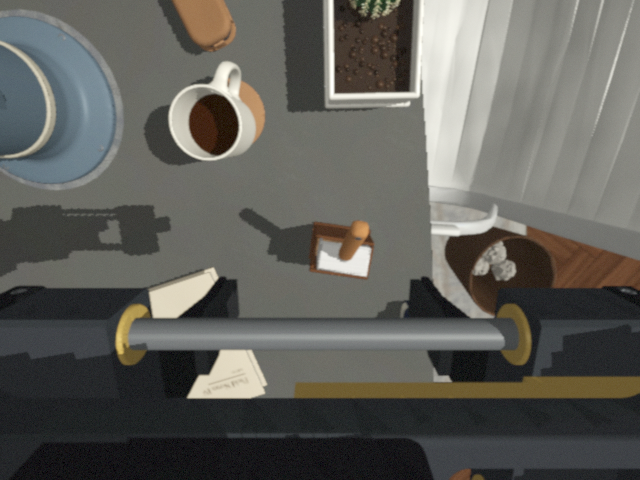

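The wrist view shows the stand rim corners at about (315,222), (374,237), (368,278) and (311,270). The handle tip is at (358,231) and the handle meets the bowl at about (347,258).

```bash
python3 -c "
from h import *
d=load('w1')
c=onz(d,[[315,222],[374,237],[368,278],[311,270]],.07); print(c.round(4), c.mean(0)); 
e=c[1]-c[0]; f=c[2]-c[3]; g=c[0]-c[3]; k=c[1]-c[2]
print([np.arctan2(v[1],v[0]).round(3) for v in (e,f,g,k)],[np.linalg.norm(v).round(3) for v in (e,f,g,k)])
t=onz(d,[[358,230]],.195);b=onz(d,[[347,258]],.115);print(t,b)
print(onz(d,[[330,100],[410,100],[413,0],[330,0]],.071))
"
```

```text
[[ 0.3513 -0.2177  0.07  ]
 [ 0.4247 -0.2519  0.07  ]
 [ 0.4084 -0.3084  0.07  ]
 [ 0.3334 -0.2827  0.07  ]] [ 0.37946378 -0.26515921  0.07      ]
[np.float64(-0.436), np.float64(-0.33), np.float64(1.302), np.float64(1.289)] [np.float64(0.081), np.float64(0.079), np.float64(0.067), np.float64(0.059)]
[[ 0.39817005 -0.20528115  0.195     ]] [[ 0.38416562 -0.25888623  0.115     ]]
[[ 0.39680514 -0.07428031  0.071     ]
 [ 0.49066995 -0.09148121  0.071     ]
 [ 0.50556774  0.01095177  0.071     ]
 [ 0.41489686  0.02756258  0.071     ]]
```

```bash
python3 -c "
from h import *
plan((.397,-.210,.26,-.28),(.397,-.210,.165,-.28))"
```

```text
now [ 0.3672 -0.1917  0.3524] psi -0.177 F [ 0.   1.3 -1.1] w 0.0874 t 2.58 q7 -0.03
[-13, 33, 92] twist 0.1
[-13, 32, 187] twist 0.1
```

Call:
jog_arm(moves=[{"tx":-7,"ty":16,"tz":46,"twist":0.05,"jaw":0},{"tx":-13,"ty":33,"tz":92,"twist":0.1,"jaw":0},{"tx":-13,"ty":33,"tz":140,"twist":0.1,"jaw":0},{"tx":-13,"ty":32,"tz":187,"twist":0.1,"jaw":100},{"tx":-13,"ty":32,"tz":187,"twist":0.1,"jaw":255},{"tx":-13,"ty":32,"tz":187,"twist":0.1,"jaw":255},{"tx":-13,"ty":32,"tz":187,"twist":0.1,"jaw":255},{"tx":-13,"ty":32,"tz":187,"twist":0.1,"jaw":255}])

```text
time: 3.58
tool_pos: [0.3982, -0.2091, 0.1668]
orientation: [0.797, 0.604, 0.002, 0.001]
contact_force: [-0.5, 0.6, 0.1]
gripper_width: 0.0449
finger_force: 0.0
```

Call:
jog_arm(moves=[{"tx":0,"ty":0,"tz":0,"twist":0,"jaw":255},{"tx":0,"ty":0,"tz":0,"twist":0,"jaw":255},{"tx":0,"ty":0,"tz":0,"twist":0,"jaw":255},{"tx":0,"ty":0,"tz":0,"twist":0,"jaw":255}])

```text
time: 4.08
tool_pos: [0.3971, -0.2093, 0.1657]
orientation: [0.797, 0.604, 0.0, -0.0]
contact_force: [-0.7, -0.4, 2.9]
gripper_width: 0.0182
finger_force: 29.7
```

Call:
jog_arm(moves=[{"tx":0,"ty":0,"tz":-20,"twist":0,"jaw":255},{"tx":0,"ty":0,"tz":-45,"twist":0,"jaw":255},{"tx":0,"ty":0,"tz":-70,"twist":0,"jaw":255},{"tx":0,"ty":0,"tz":-95,"twist":0,"jaw":255},{"tx":0,"ty":0,"tz":-110,"twist":0,"jaw":255},{"tx":0,"ty":0,"tz":-110,"twist":0,"jaw":255}])

```text
time: 4.82
tool_pos: [0.3975, -0.2092, 0.2759]
orientation: [0.797, 0.604, 0.001, 0.0]
contact_force: [-0.4, 1.2, -1.0]
gripper_width: 0.0179
finger_force: 29.6
```

```bash
python3 -c "
from h import *
d=snap('side','s1'); s=snap('scene','s2'); a=d['frame'][150:390,300:560]; b=s['frame'][200:440,280:520]
cv2.imwrite('pics/m1.png',np.hstack([cv2.resize(a,(430,400)),cv2.resize(b,(360,400))])[:,:,::-1])
plan((.47,-.30,.275,0))"
```

```text
now [ 0.3966 -0.2088  0.2748] psi -0.274 F [-0.2  0.2 -1.8] w 0.0176 t 4.92 q7 0.17
[-68, 95, 0] twist -0.27
```

View pics/m1.png

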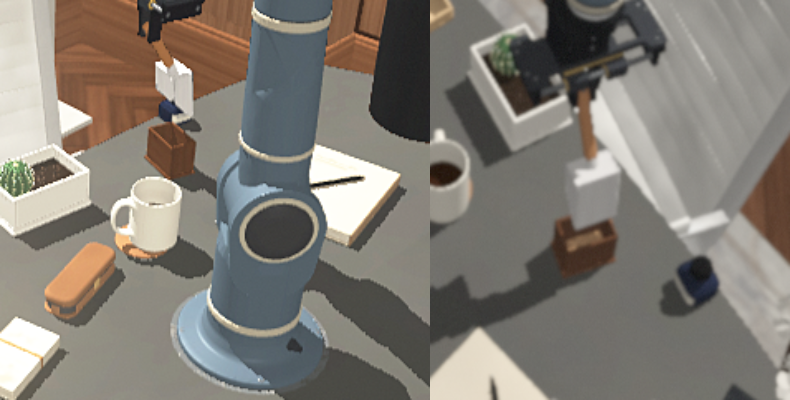

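The left half of m1 (side view) shows the scoop hanging clear above the empty stand at about (170,95), still leaning as it was gripped. In the right half (scene view) the bowl is at (590,190). I'll lever it flatter against the stand's outer +x face.

Call:
jog_arm(moves=[{"tx":40,"ty":0,"tz":0,"twist":0,"jaw":255},{"tx":80,"ty":0,"tz":0,"twist":0,"jaw":255},{"tx":80,"ty":0,"tz":40,"twist":0,"jaw":255},{"tx":80,"ty":0,"tz":78,"twist":0,"jaw":255},{"tx":50,"ty":0,"tz":78,"twist":0,"jaw":255},{"tx":25,"ty":0,"tz":78,"twist":0,"jaw":255},{"tx":0,"ty":0,"tz":78,"twist":0,"jaw":255}])

```text
time: 5.8
tool_pos: [0.3963, -0.2089, 0.1963]
orientation: [0.797, 0.604, -0.001, -0.001]
contact_force: [0.7, 1.4, -0.4]
gripper_width: 0.0176
finger_force: 30.0
```

Call:
jog_arm(moves=[{"tx":-25,"ty":0,"tz":0,"twist":0,"jaw":255},{"tx":-50,"ty":0,"tz":0,"twist":0,"jaw":255},{"tx":-75,"ty":0,"tz":0,"twist":0,"jaw":255},{"tx":-100,"ty":0,"tz":2,"twist":0,"jaw":255},{"tx":-120,"ty":0,"tz":5,"twist":0,"jaw":255}])

```text
time: 6.42
tool_pos: [0.3638, -0.3244, 0.191]
orientation: [0.797, 0.603, -0.0, -0.002]
contact_force: [0.8, 2.8, 0.7]
gripper_width: 0.0176
finger_force: 30.0
```

```bash
python3 -c "
from h import *
d=snap('side','s3'); s=snap('scene','s4'); a=d['frame'][150:390,300:560]; b=s['frame'][200:440,280:520]
cv2.imwrite('pics/m2.png',np.hstack([cv2.resize(a,(430,400)),cv2.resize(b,(360,400))])[:,:,::-1])
plan((.47,-.30,.275,0))"
```

```text
now [ 0.3631 -0.326   0.1914] psi -0.278 F [0.1 1.1 0.7] w 0.0174 t 6.53 q7 0.75
[54, 95, -84] twist -0.28
```

View pics/m2.png

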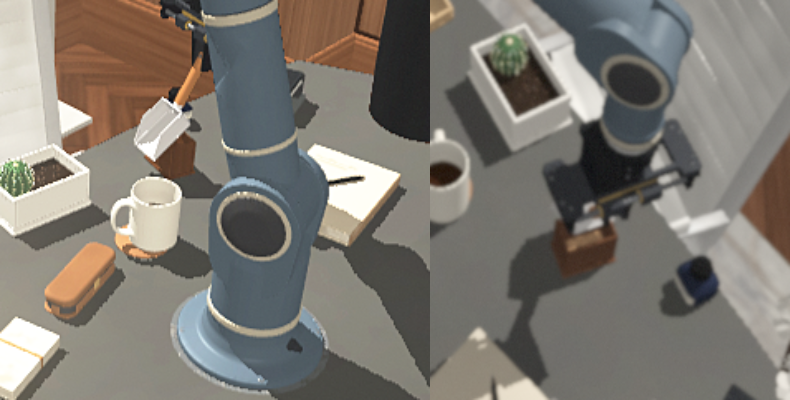

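Call:
jog_arm(moves=[{"tx":0,"ty":0,"tz":-60,"twist":0,"jaw":255},{"tx":10,"ty":30,"tz":-84,"twist":-0.09,"jaw":255},{"tx":35,"ty":70,"tz":-84,"twist":-0.18,"jaw":255},{"tx":85,"ty":88,"tz":-84,"twist":-0.28,"jaw":255},{"tx":85,"ty":88,"tz":-84,"twist":-0.28,"jaw":255}])

```text
time: 7.15
tool_pos: [0.4754, -0.2615, 0.2747]
orientation: [0.701, 0.713, -0.0, -0.001]
contact_force: [0.0, -0.4, -1.7]
gripper_width: 0.018
finger_force: 30.0
```

```bash
python3 -c "
from h import *
plan((.472,-.27,.16,0),(.472,-.285,.11,0),(.472,-.30,.08,0),(.472,-.31,.06,0),(.472,-.32,.045,0))"
```

```text
now [ 0.4754 -0.2615  0.2747] psi 0.016 F [ 0.  -0.4 -1.7] w 0.018 t 7.15 q7 0.76
[-9, -3, 115] twist 0.02
[-24, -3, 165] twist 0.02
[-39, -3, 195] twist 0.02
[-49, -4, 215] twist 0.02
[-59, -4, 230] twist 0.02
```

Call:
jog_arm(moves=[{"tx":-9,"ty":-3,"tz":60,"twist":0.02,"jaw":255},{"tx":-9,"ty":-3,"tz":110,"twist":0.02,"jaw":255},{"tx":-15,"ty":-3,"tz":140,"twist":0.02,"jaw":255},{"tx":-24,"ty":-3,"tz":165,"twist":0.02,"jaw":255},{"tx":-35,"ty":-3,"tz":190,"twist":0.02,"jaw":255},{"tx":-45,"ty":-3,"tz":208,"twist":0.02,"jaw":255},{"tx":-52,"ty":-4,"tz":220,"twist":0.02,"jaw":255}])

```text
time: 8.02
tool_pos: [0.4679, -0.3186, 0.0553]
orientation: [0.712, 0.702, -0.0, -0.001]
contact_force: [0.5, 1.2, 0.4]
gripper_width: 0.0178
finger_force: 30.0
```

Call:
jog_arm(moves=[{"tx":-4,"ty":0,"tz":5,"twist":0,"jaw":255},{"tx":-7,"ty":0,"tz":10,"twist":0,"jaw":255},{"tx":-7,"ty":0,"tz":12,"twist":0,"jaw":255}])

```text
time: 8.4
tool_pos: [0.4685, -0.3268, 0.045]
orientation: [0.712, 0.702, -0.0, 0.001]
contact_force: [-1.0, -1.8, 3.9]
gripper_width: 0.0181
finger_force: 30.0
```

```bash
python3 -c "
from h import *
d=snap('side','s5'); s=snap('scene','s6'); a=d['frame'][150:390,300:560]; b=s['frame'][200:440,280:520]
cv2.imwrite('pics/m3.png',np.hstack([cv2.resize(a,(430,400)),cv2.resize(b,(360,400))])[:,:,::-1])
plan()"
```

```text
now [ 0.4685 -0.3267  0.0451] psi -0.014 F [-1.4 -1.1  3.1] w 0.0175 t 8.5 q7 1.1
```

View pics/m3.png

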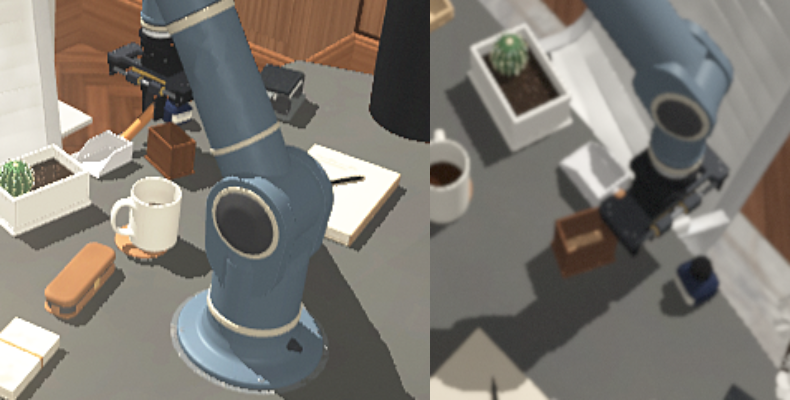

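Both views show the scoop lying flat on its bowl between the stand and the planter, with the bowl at about (105,155) in the left view. I'll let go with a small opening because the stand is close, then regrasp nearer the bowl.

Call:
jog_arm(moves=[{"tx":0,"ty":0,"tz":0,"twist":0,"jaw":165},{"tx":0,"ty":0,"tz":0,"twist":0,"jaw":165},{"tx":0,"ty":0,"tz":0,"twist":0,"jaw":165},{"tx":0,"ty":0,"tz":-30,"twist":0,"jaw":165},{"tx":0,"ty":0,"tz":-70,"twist":0,"jaw":165},{"tx":26,"ty":0,"tz":-70,"twist":0,"jaw":165},{"tx":26,"ty":0,"tz":-70,"twist":0,"jaw":165}])

```text
time: 9.38
tool_pos: [0.4694, -0.2977, 0.1144]
orientation: [0.711, 0.703, 0.001, -0.001]
contact_force: [-0.6, 0.4, 0.4]
gripper_width: 0.0308
finger_force: 0.0
```

```bash
python3 -c "
from h import *
snap('wrist','w2'); plan((.469,-.276,.08,0),(.469,-.276,.021,0))"
```

```text
now [ 0.4691 -0.2989  0.1143] psi -0.012 F [ 0.2 -0.5  0.9] w 0.0303 t 9.43 q7 0.98
[23, 0, 34] twist -0.01
[23, 0, 93] twist -0.01
```

View pics/w2.png

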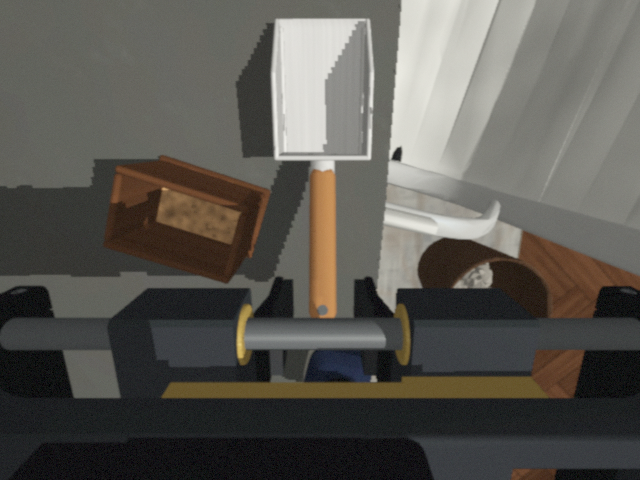

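w2 shows the scoop flat and straight. The bowl's back edge runs from (275,157) to (370,157), its front is at row 18, the handle runs along column 322 and the tail hole is at (322,310). I've used all 10 pictures, so from here I work from numbers only.

```bash
python3 -c "
from h import *
d=load('w2')
print('back top',onz(d,[[275,157],[370,157]],.036).round(4).tolist()); print('front top/bot',onz(d,[[276,19],[369,18]],.036).round(4).tolist(),onz(d,[[322,19]],0).round(4))
print('tail hole',onz(d,[[322,310]],.072).round(4),'neck',onz(d,[[322,170]],.04).round(4))
print('stand rim',onz(d,[[116,168],[270,190],[228,281],[105,245]],.07).round(4).tolist())
"
```

```text
back top [[0.4376, -0.2321, 0.036], [0.5018, -0.2328, 0.036]]
front top/bot [[0.4423, -0.1502, 0.036], [0.4991, -0.1503, 0.036]] [[ 0.4704 -0.1397  0.    ]]
tail hole [[ 0.4683 -0.3281  0.072 ]] neck [[ 0.4693 -0.2408  0.04  ]]
stand rim [[0.3488, -0.236, 0.07], [0.4383, -0.2498, 0.07], [0.4082, -0.3078, 0.07], [0.3336, -0.2829, 0.07]]
```

Call:
jog_arm(moves=[{"tx":27,"ty":1,"tz":0,"twist":0,"jaw":165},{"tx":27,"ty":1,"tz":45,"twist":0,"jaw":165},{"tx":27,"ty":1,"tz":93,"twist":0,"jaw":165},{"tx":27,"ty":1,"tz":93,"twist":0,"jaw":255},{"tx":27,"ty":1,"tz":93,"twist":0,"jaw":255},{"tx":27,"ty":1,"tz":93,"twist":0,"jaw":255},{"tx":27,"ty":1,"tz":93,"twist":0,"jaw":255}])

```text
time: 10.3
tool_pos: [0.471, -0.2732, 0.0227]
orientation: [0.712, 0.702, 0.0, 0.001]
contact_force: [0.0, 0.5, -1.6]
gripper_width: 0.0176
finger_force: 29.9
```

```bash
python3 -c "
from h import *
plan()"
```

```text
now [ 0.471  -0.2732  0.0227] psi -0.014 F [ 0.   0.5 -1.6] w 0.0176 t 10.3 q7 1.06
```

```bash
cat > t.py <<'E'
import io,contextlib
with contextlib.redirect_stdout(io.StringIO()): from fit import *
print('backrest corners'); tri([('a',460,55),('b',163,137)]); tri([('a',580,190),('b',322,118)]); 
print('backrest bottom'); tri([('a',452,338),('b',352,222)])
d=load('w1'); print('armrest wrist px at z0', onz(d,[[430,205],[497,215],[430,150]],0).round(3).tolist())
pb=np.array([A(*p)[1:] for p in [(75,118),(85,137),(103,157),(95,107),(110,127),(128,144)]])
w=onz(a,pb,.018); X=np.array([.4187,.2891]); c,s=np.cos(1.584),np.sin(1.584)
print('pebbles bin frame mm',(((w[:,:2]-X)@np.array([[c,-s],[s,c]]))*1000).round(0).tolist())
E
python3 t.py; python3 -c "
from h import *
plan((.43,-.27,.10,-.17),(.43,-.23,.068,-.17))"
```

```text
backrest corners
[0.9814 0.1585 0.3116] [-0.5  1.8 -1.2 -1.8]
[ 0.8407 -0.3465  0.2998] [-2.1  5.5 -5.7 -7.2]
backrest bottom
[ 0.5873 -0.3203 -0.0503] [ 4.6 -8.5  9.9  8.7]
armrest wrist px at z0 [[0.521, -0.238, 0.0], [0.62, -0.272, 0.0], [0.529, -0.159, 0.0]]
pebbles bin frame mm [[65.0, 5.0], [29.0, 13.0], [-13.0, 14.0], [66.0, -26.0], [25.0, -21.0], [-13.0, -23.0]]
now [ 0.471  -0.2732  0.0227] psi -0.014 F [ 0.   0.5 -1.6] w 0.0176 t 10.3 q7 1.06
[3, -41, -77] twist 0.16
[43, -41, -45] twist 0.16
```

```bash
python3 -c "
from h import *
plan((.47,-.27,.10,-.014),(.42,-.239,.10,-.17),(.4202,-.239,.085,-.17),(.4235,-.219,.085,-.17))"
```

```text
now [ 0.471  -0.2732  0.0227] psi -0.014 F [ 0.   0.5 -1.6] w 0.0176 t 10.3 q7 1.06
[3, -1, -77] twist 0.0
[33, -51, -77] twist 0.16
[33, -51, -62] twist 0.16
[53, -48, -62] twist 0.16
```

Call:
jog_arm(moves=[{"tx":0,"ty":0,"tz":-40,"twist":0,"jaw":255},{"tx":3,"ty":0,"tz":-77,"twist":0,"jaw":255},{"tx":15,"ty":-25,"tz":-77,"twist":0.08,"jaw":255},{"tx":33,"ty":-51,"tz":-77,"twist":0.16,"jaw":255},{"tx":33,"ty":-51,"tz":-62,"twist":0.16,"jaw":255},{"tx":53,"ty":-48,"tz":-62,"twist":0.16,"jaw":255},{"tx":53,"ty":-48,"tz":-62,"twist":0.16,"jaw":255}])

```text
time: 11.18
tool_pos: [0.4239, -0.2183, 0.0832]
orientation: [0.765, 0.644, 0.0, -0.0]
contact_force: [-0.3, -0.6, -1.4]
gripper_width: 0.0177
finger_force: 30.0
```

Call:
jog_arm(moves=[{"tx":5,"ty":0,"tz":0,"twist":0,"jaw":255},{"tx":8,"ty":0,"tz":-2,"twist":0,"jaw":255}])

```text
time: 11.42
tool_pos: [0.4246, -0.2124, 0.0857]
orientation: [0.766, 0.643, -0.0, 0.001]
contact_force: [-0.4, -3.7, -1.0]
gripper_width: 0.0179
finger_force: 30.0
```

Call:
jog_arm(moves=[{"tx":5,"ty":0,"tz":-5,"twist":0,"jaw":255},{"tx":10,"ty":0,"tz":-10,"twist":0,"jaw":255},{"tx":15,"ty":0,"tz":-15,"twist":0,"jaw":255},{"tx":20,"ty":0,"tz":-20,"twist":0,"jaw":255},{"tx":25,"ty":0,"tz":-25,"twist":0,"jaw":255}])

```text
time: 12.05
tool_pos: [0.4289, -0.194, 0.1129]
orientation: [0.767, 0.641, -0.002, 0.006]
contact_force: [-2.7, -8.1, 1.7]
gripper_width: 0.018
finger_force: 30.0
```

```bash
python3 -c "
from h import *
d=snap('side','s7'); e=snap('scene','s8'); plan()
# metal bowl / handle orange mask in side: handle direction
s=d['st']; g=s['tool_pos']+[0,0,.019]
for nm,q in (('b',d),('a',e)):
    hsv=cv2.cvtColor(q['frame'],cv2.COLOR_RGB2HSV); m=((hsv[...,0]>6)&(hsv[...,0]<18)&(hsv[...,1]>110)&(hsv[...,2]>90))
    gp=proj(q,g)[0]; yy,xx=np.nonzero(m); k=np.hypot(xx-gp[0],yy-gp[1])<60
    print(nm,gp.round(1),k.sum(),xx[k].min() if k.any() else 0,xx[k].max() if k.any() else 0,yy[k].min() if k.any() else 0,yy[k].max() if k.any() else 0)
"
```

```text
now [ 0.4297 -0.1915  0.1125] psi -0.176 F [-1.9 -8.3  1.3] w 0.0177 t 12.15 q7 0.68
b [374.9 213.7] 2943 333 419 155 256
a [381.3 286.2] 186 365 403 284 346
```

```bash
cat >> h.py <<'E'
GX,GZ=.133,.0417   # grasp point behind / above lip underside
def scoop_pts(s,P,th,dx=0):
    """P in lip frame (x fwd,y,z); th lip-down; returns world"""
    Rt=R.from_quat(s['orientation']).as_matrix(); g=s['tool_pos']-Rt[:,2]*.019
    v=np.atleast_2d(P)+[GX+dx,0,-GZ]; c,q=np.cos(th),np.sin(th)
    x=v[:,0]*c+v[:,2]*q; z=-v[:,0]*q+v[:,2]*c
    yax=-Rt[:,1]; return g+np.outer(x,Rt[:,0])+np.outer(v[:,1],yax)+np.outer(z,[0,0,1])
def tilt(d,rng=np.radians(np.arange(-25,50,1))):
    g=cv2.GaussianBlur(cv2.cvtColor(d['frame'],cv2.COLOR_RGB2GRAY),(0,0),1.2).astype(float)
    gx,gy=cv2.Sobel(g,6,1,0),cv2.Sobel(g,6,0,1); best=[]
    L=[((0,-.032,.036),(0,-.032,.002)),((0,.032,.036),(0,.032,.002)),((0,-.03,.002),(0,.03,.002)),((-.094,-.032,.036),(0,-.032,.036)),((-.094,.032,.036),(0,.032,.036)),((-.094,-.032,.036),(-.094,.032,.036))]
    for th in rng:
      for dx in np.arange(-.008,.009,.004):
        sc=0
        for A,B in L:
            p=proj(d,scoop_pts(d['st'],np.linspace(A,B,30),th,dx)); n=p[-1]-p[0]; n=np.array([-n[1],n[0]])/(np.hypot(*n)+1e-6)
            u=p.round().astype(int); ok=(u[:,0]>0)&(u[:,0]<640)&(u[:,1]>0)&(u[:,1]<480); u=u[ok]
            sc+=np.abs(gx[u[:,1],u[:,0]]*n[0]+gy[u[:,1],u[:,0]]*n[1]).sum()/30
        best.append((sc,np.degrees(th).round(1),round(dx*1000)))
    best.sort(reverse=True); return best[:5]
E
python3 -c "
from h import *
d=snap('wrist','w3'); print(tilt(d)); print(proj(d,scoop_pts(d['st'],[[0,0,0],[-.094,0,.036]],np.radians(20))))
d=load('w2'); d['st']['tool_pos']=d['st']['tool_pos']+[0,.0257,-.0916]
"
```

```text
[(np.float64(737.8579069803067), np.float64(14.0), 0), (np.float64(640.230559979563), np.float64(16.0), 4), (np.float64(555.604206967781), np.float64(12.0), -4), (np.float64(521.3047192631471), np.float64(11.0), -4), (np.float64(506.4776802153684), np.float64(17.0), 0)]
[[322.0670349   79.24409772]
 [322.62462021 228.77926616]]
```

Call:
jog_arm(moves=[{"tx":4,"ty":0,"tz":-3,"twist":0,"jaw":255},{"tx":8,"ty":0,"tz":-6,"twist":0,"jaw":255},{"tx":12,"ty":0,"tz":-8,"twist":0,"jaw":255},{"tx":12,"ty":0,"tz":-8,"twist":0,"jaw":255},{"tx":4,"ty":0,"tz":-8,"twist":0,"jaw":255}])

```text
time: 12.82
tool_pos: [0.4296, -0.1827, 0.1188]
orientation: [0.766, 0.643, 0.0, -0.0]
contact_force: [0.2, 0.5, -2.1]
gripper_width: 0.0179
finger_force: 30.0
```

```bash
python3 -c "
from h import *
d=snap('wrist','w4'); print(tilt(d)); 
plan((.42,-.22,.19,-.17),(.455,-.15,.21,-.05),(.4245,.09,.21,.0132))"
```

```text
[(np.float64(585.6231661836433), np.float64(22.0), 4), (np.float64(570.8356430396059), np.float64(22.0), -4), (np.float64(559.7996842508331), np.float64(18.0), -4), (np.float64(550.5666233247488), np.float64(24.0), 8), (np.float64(546.7062631562405), np.float64(24.0), 0)]
now [ 0.4291 -0.1837  0.1188] psi -0.175 F [-0.1 -1.  -0.9] w 0.0177 t 12.88 q7 0.66
[-37, -3, -71] twist -0.01
[38, 20, -91] twist -0.13
[269, -52, -91] twist -0.19
```

```bash
python3 -c "
from h import *
plan((.455,-.10,.21,-.1),(.455,.0,.21,-.02),(.4246,.1434,.14,.013))"
```

```text
now [ 0.4291 -0.1837  0.1188] psi -0.175 F [-0.1 -1.  -0.9] w 0.0177 t 12.88 q7 0.66
[87, 11, -91] twist -0.08
[185, -7, -91] twist -0.16
[321, -61, -21] twist -0.19
```

Call:
jog_arm(moves=[{"tx":-15,"ty":0,"tz":-45,"twist":0,"jaw":255},{"tx":0,"ty":8,"tz":-91,"twist":-0.03,"jaw":255},{"tx":40,"ty":12,"tz":-91,"twist":-0.06,"jaw":255},{"tx":85,"ty":12,"tz":-91,"twist":-0.1,"jaw":255},{"tx":135,"ty":3,"tz":-91,"twist":-0.13,"jaw":255},{"tx":185,"ty":-8,"tz":-91,"twist":-0.16,"jaw":255}])

```text
time: 13.62
tool_pos: [0.4531, 0.0025, 0.2095]
orientation: [0.712, 0.702, 0.0, -0.001]
contact_force: [0.7, 0.8, -2.0]
gripper_width: 0.0176
finger_force: 30.0
```

```bash
python3 -c "
from h import *
plan((.4246,.1434,.14,.013),(.4246,.1434,.09,.013),(.4246,.1434,.0795,.013))"
```

```text
now [0.4531 0.0025 0.2095] psi -0.014 F [ 0.7  0.8 -2. ] w 0.0176 t 13.62 q7 0.17
[140, -30, 70] twist -0.03
[140, -30, 120] twist -0.03
[140, -30, 130] twist -0.03
```

Call:
jog_arm(moves=[{"tx":50,"ty":-12,"tz":0,"twist":-0.01,"jaw":255},{"tx":100,"ty":-22,"tz":0,"twist":-0.02,"jaw":255},{"tx":140,"ty":-30,"tz":0,"twist":-0.03,"jaw":255},{"tx":140,"ty":-30,"tz":0,"twist":-0.03,"jaw":255}])

```text
time: 14.12
tool_pos: [0.4243, 0.1446, 0.2092]
orientation: [0.699, 0.715, -0.0, -0.001]
contact_force: [0.4, -0.6, -0.9]
gripper_width: 0.0177
finger_force: 30.0
```

```bash
cat >> h.py <<'E'
def binfit(ds,x0=(.4187,.2891,1.584)):
    from scipy.optimize import minimize
    y=.048; L=[]
    for q in (-y,y): L+=[((-.09,q,.024),(-.084,q,.024)),((.025,q,.07),(.09,q,.07)),((-.084,q,.024),(.025,q,.07))]
    L+=[((-.09,-y,.024),(-.09,y,.024)),((.09,-y,.07),(.09,y,.07)),((-.09,-y,0),(-.09,y,0))]
    G=[]
    for d in ds:
        g=cv2.GaussianBlur(cv2.cvtColor(d['frame'],cv2.COLOR_RGB2GRAY),(0,0),1.5).astype(np.float32); G.append((cv2.Sobel(g,5,1,0),cv2.Sobel(g,5,0,1)))
    def f(v):
        c,s=np.cos(v[2]),np.sin(v[2]); sc=0
        for d,(gx,gy) in zip(ds,G):
            for A,B in L:
                P=np.linspace(A,B,40); W=np.c_[v[0]+c*P[:,0]-s*P[:,1],v[1]+s*P[:,0]+c*P[:,1],P[:,2]]
                p=proj(d,W).astype(np.float32); n=p[-1]-p[0]; l=np.hypot(*n); n=np.array([-n[1],n[0]])/(l+1e-6)
                q=lambda m:cv2.remap(m,p[:,:1],p[:,1:],cv2.INTER_LINEAR)[:,0]
                sc+=np.minimum(np.abs(q(gx)*n[0]+q(gy)*n[1]),150).mean()*l/100
        return -sc
    best=min(((f((x0[0]+i,x0[1]+j,x0[2]+k)),i,j,k) for i in np.arange(-.012,.0121,.002) for j in np.arange(-.012,.0121,.002) for k in np.arange(-.06,.061,.02)))
    o=minimize(f,np.add(x0,best[1:]),method='Nelder-Mead',options=dict(initial_simplex=[np.add(x0,best[1:])+e for e in ([0,0,0],[.002,0,0],[0,.002,0],[0,0,.01])]))
    return o.x.round(4),round(o.fun,1),round(f(x0),1)
E
python3 -c "
from h import *
d=snap('wrist','w5'); print(binfit([d])); print(binfit([load('scene0')]),binfit([load('side0')]),binfit([d,load('scene0'),load('side0')])); print(tilt(d)[:3])
# pebbles: circles? print bin grid colours
plan()
"
```

```text
(array([0.4178, 0.2946, 1.5696]), np.float64(-350.1), np.float32(-329.4))
(array([0.4213, 0.2961, 1.5732]), np.float64(-147.3), np.float32(-124.4)) (array([0.4237, 0.2928, 1.5299]), np.float64(-152.5), np.float32(-126.5)) (array([0.4179, 0.2936, 1.5976]), np.float64(-616.1), np.float32(-580.3))
[(np.float64(457.9405567644073), np.float64(25.0), 0), (np.float64(454.06564471635295), np.float64(24.0), 0), (np.float64(452.11376337619487), np.float64(26.0), 0)]
now [0.4247 0.1423 0.2093] psi 0.019 F [ 1.1 -1.1 -0.9] w 0.0179 t 14.18 q7 -0.16
```

```bash
python3 -c "
from h import *
plan((.424,.150,.10,.013),(.424,.15,.08,.013))"
```

```text
now [0.4247 0.1423 0.2093] psi 0.019 F [ 1.1 -1.1 -0.9] w 0.0179 t 14.18 q7 -0.16
[8, 0, 109] twist 0.01
[8, 0, 129] twist 0.01
```

Call:
jog_arm(moves=[{"tx":4,"ty":0,"tz":50,"twist":0,"jaw":255},{"tx":8,"ty":0,"tz":95,"twist":0,"jaw":255},{"tx":8,"ty":0,"tz":115,"twist":0,"jaw":255},{"tx":8,"ty":0,"tz":122,"twist":0,"jaw":255},{"tx":8,"ty":0,"tz":122,"twist":0,"jaw":255}])

```text
time: 14.8
tool_pos: [0.4259, 0.1485, 0.0879]
orientation: [0.702, 0.712, 0.0, 0.0]
contact_force: [0.3, 0.0, -1.2]
gripper_width: 0.0178
finger_force: 30.0
```

Call:
jog_arm(moves=[{"tx":0,"ty":-1,"tz":4,"twist":0,"jaw":255},{"tx":0,"ty":-2,"tz":7,"twist":0,"jaw":255},{"tx":0,"ty":-2,"tz":9,"twist":0,"jaw":255},{"tx":0,"ty":-2,"tz":9,"twist":0,"jaw":255}])

```text
time: 15.3
tool_pos: [0.424, 0.149, 0.079]
orientation: [0.702, 0.713, 0.001, 0.0]
contact_force: [-1.2, -3.3, 5.8]
gripper_width: 0.0179
finger_force: 30.0
```

```bash
python3 -c "
from h import *
d=snap('wrist','w6'); print(tilt(d)[:3]); plan()"
```

```text
[(np.float64(301.80948228767573), np.float64(23.0), -8), (np.float64(294.41608036327244), np.float64(19.0), -4), (np.float64(291.5794859584114), np.float64(23.0), 8)]
now [0.424 0.149 0.079] psi 0.016 F [ 0.1 -3.4  5.2] w 0.0178 t 15.35 q7 0.14
```

Call:
jog_arm(moves=[{"tx":8,"ty":0,"tz":9,"twist":0,"jaw":255},{"tx":19,"ty":0,"tz":15,"twist":0,"jaw":255},{"tx":26,"ty":0,"tz":18,"twist":0,"jaw":255},{"tx":34,"ty":0,"tz":20,"twist":0,"jaw":255}])

```text
time: 15.85
tool_pos: [0.4227, 0.1838, 0.0583]
orientation: [0.701, 0.713, -0.0, -0.0]
contact_force: [0.4, -3.2, 2.9]
gripper_width: 0.0177
finger_force: 30.0
```

```bash
python3 -c "
from h import *
d=snap('wrist','w7'); print(tilt(d)[:3]); plan()"
```

```text
[(np.float64(335.1404887343792), np.float64(23.0), -4), (np.float64(333.06151633040105), np.float64(11.0), -8), (np.float64(332.9502707799357), np.float64(12.0), -8)]
now [0.4226 0.1851 0.0581] psi 0.018 F [-1.  -0.   1.6] w 0.0177 t 15.9 q7 0.12
```

Call:
jog_arm(moves=[{"tx":4,"ty":0,"tz":5,"twist":0,"jaw":255},{"tx":6,"ty":0,"tz":11,"twist":0,"jaw":255},{"tx":8,"ty":0,"tz":18,"twist":0,"jaw":255},{"tx":10,"ty":0,"tz":24,"twist":0,"jaw":255},{"tx":14,"ty":0,"tz":26,"twist":0,"jaw":255}])

```text
time: 16.52
tool_pos: [0.4224, 0.1972, 0.032]
orientation: [0.702, 0.712, -0.0, -0.0]
contact_force: [-0.3, -2.5, 1.1]
gripper_width: 0.0177
finger_force: 30.0
```

```bash
python3 -c "
from h import *
d=snap('wrist','w8'); print(tilt(d)[:3]); plan()"
```

```text
[(np.float64(254.0888741631575), np.float64(16.0), -8), (np.float64(242.04838975286572), np.float64(18.0), -4), (np.float64(238.65371764544844), np.float64(-1.0), 0)]
now [0.4223 0.198  0.032 ] psi 0.016 F [-0.1 -1.6  1.9] w 0.0177 t 16.57 q7 0.14
```

Call:
jog_arm(moves=[{"tx":5,"ty":0,"tz":1,"twist":0,"jaw":255},{"tx":10,"ty":0,"tz":2,"twist":0,"jaw":255},{"tx":15,"ty":0,"tz":2,"twist":0,"jaw":255},{"tx":20,"ty":0,"tz":2,"twist":0,"jaw":255},{"tx":25,"ty":0,"tz":2,"twist":0,"jaw":255}])

```text
time: 17.2
tool_pos: [0.4221, 0.2215, 0.0305]
orientation: [0.701, 0.713, -0.001, 0.0]
contact_force: [-0.7, -9.8, 3.5]
gripper_width: 0.018
finger_force: 30.0
```

```bash
cat >> h.py <<'E'
def ascii_(d,th=0,dx=0,x0=-.1,x1=.06,n=24,m=20,z=.012):
    """brightness/saturation map in scoop frame: rows from front to back"""
    f=cv2.GaussianBlur(d['frame'],(0,0),1); hsv=cv2.cvtColor(f,cv2.COLOR_RGB2HSV)
    for x in np.linspace(x1,x0,n):
        p=proj(d,scoop_pts(d['st'],[[x,y,z] for y in np.linspace(.045,-.045,m)],th,dx)).round().astype(int); r=''
        for u,v in p:
            if not(0<=u<640 and 0<=v<480): r+='   .'; continue
            H,S,V=hsv[v,u]; r+=('%3d'%V)+('w' if S>70 else ' ')
        print('%4d'%(x*1000),r)
E
python3 -c "
from h import *
d=snap('wrist','w9'); plan(); ascii_(d)"
```

```text
now [0.422  0.2216 0.0304] psi 0.016 F [ 0.3 -4.4  2.5] w 0.0173 t 17.25 q7 0.1
  60    .   .   .   .   .   .   .   .   .   .   .   .   .   .   .   .   .   .   .   .
  53    .   .   .   .   .   .   .   .   .   .   .   .   .   .   .   .   .   .   .   .
  46    .   .   .   .   .   .   .   .   .   .   .   .   .   .   .   .   .   .   .   .
  39    .   .   .   .   .   .   .   .   .   .   .   .   .   .   .   .   .   .   .   .
  32    .   .   .   .   .   .   .   .   .   .   .   .   .   .   .   .   .   .   .   .
  25    .   .   .   .   .   .   .   .   .   .   .   .   .   .   .   .   .   .   .   .
  18    .   .   .   .   .   .   .   .   .   .   .   .   .   .   .   .   .   .   .   .
  11    .   .   .   .   .   .   .   .   .   .   .   .   .   .   .   .   .   .   .   .
   4    .   .   .   .   .   .   .   .   .   .   .   .   .   .   .   .   .   .   .   .
  -2 136 176 202 211 199 173  72 104 121 118 156w157w159w 72  78  81  81  79 107w113w
  -9 111 158 184 195 187 157 147 146 122 158 172 147 107 103  71  70  72 110w112w115w
 -16 119w100 138 151 160 161 155 144 124 159 179 188 107 105 101 142 135 1
[... 343 characters left out ...]
141 110w114w
 -51 117w142w234 198 241 211 217 219 147 150  98 131 152 103 100  96 114 140 110w114w
 -58 117w142w237 198 239 229 232 226 150 150  89 125 147  98  91 117 117 140 110w114w
 -65 115w142w240 198 234 229 232 233 230 220 150 148 145 146 147 138 117 138 111w113w
 -72 115w140w240 198 240 228 231 233 230 229 149 148 148 146 147 140 117 138 110w113w
 -79 114w140w242 198 233 228 231 232 229 231 151 148 147 145 147 138 117 141 109w112w
 -86 116w141w223 197 240 228 231 233 229 230 151 148 147 144 147 138 117 140 110w113w
 -93 116w140w222 186 138 147 148 151 146 148 148 147 146 143 146 138 116 189 110w112w
-100 116w138w141 125 127 127 128 126 127 129 129 127 126 125 125 125 123 144 110w115w
```

Call:
jog_arm(moves=[{"tx":4,"ty":0,"tz":0,"twist":0,"jaw":255},{"tx":8,"ty":0,"tz":0,"twist":0,"jaw":255},{"tx":12,"ty":0,"tz":0,"twist":0,"jaw":255},{"tx":12,"ty":0,"tz":0,"twist":0,"jaw":255}])

```text
time: 17.75
tool_pos: [0.4224, 0.2284, 0.0304]
orientation: [0.702, 0.712, -0.002, 0.003]
contact_force: [1.3, -15.0, 4.9]
gripper_width: 0.0177
finger_force: 30.0
```

```bash
python3 -c "
from h import *
d=snap('wrist','w10'); plan(); ascii_(d,x1=0,x0=-.1,n=18)"
```

```text
now [0.4224 0.2284 0.0303] psi 0.014 F [  1.2 -14.9   4.6] w 0.0178 t 17.8 q7 0.08
   0 108 127 161 180 186 178  81 118 150 181 162  81  83  85  91  95  87  94 111w114w
  -5 134w 95 130 151 159 115  77  96 129 144 144 142w 78  82  85  85  83 102w113w115w
 -11 197w146w136w111 149 155 153  82  90 107 123 132  81  74  77  77  72 135w113w116w
 -17 197w198w154w208 236 236 234 155 125 159 174 111 109 105 152 144 142 135w112w116w
 -23 197w147w155w201 234 165 156 110 149 172 188 123 110 107 109 145 140 131w111w117w
 -29 169w147w170 201 234 156 155 106 146 167 178 108 105 102 136 144 128 132w112w117w
 -35 125w146w211 198 118 161 177 165 121 148 159  98  96 107 151 141 120 131w112w117w
 -41 116w147w224 142 146 177 194 198 180 151 139  97 100 103 102 105 119 138 112w117w
 -47 116w146w219 117 153 185 203 210 199 152  94 102 104 110 107 100 118 146 113w116w
 -52 116w146w233 139 145 178 202 229 204 146 105 138 103 108 102  97 119 145 113w115w
 -58 117w146w232 171 122 169 190 202 192 146 105 138 149  98  97  97 119 146 113w115w
 -64 117w145w231 199 143 123 165 175 210 152 115 119 105  88 134 142 119 146 112w116w
 -70 117w146w226 201 232 230 232 236 231 174 151 149 150 148 148 140 119 144 112w116w
 -76 118w144w235 201 232 230 231 235 231 203 151 149 150 149 148 140 118 145 112w115w
 -82 117w144w224 200 230 230 231 236 231 232 150 149 149 147 148 140 118 144 113w115w
 -88 117w143w219 200 228 223 225 229 224 225 150 148 148 146 148 140 118 144 113w114w
 -94 119w143w237 151 142 148 149 153 149 149 150 148 148 146 147 141 118 145 113w115w
-100 119w143w157 127 129 129 129 129 129 130 130 128 128 128 128 128 125 205 114w114w
```

Call:
jog_arm(moves=[{"tx":3,"ty":0,"tz":0,"twist":0.05,"jaw":255},{"tx":6,"ty":0,"tz":0,"twist":-0.05,"jaw":255},{"tx":8,"ty":0,"tz":0,"twist":0.04,"jaw":255},{"tx":8,"ty":0,"tz":0,"twist":0,"jaw":255}])

```text
time: 18.3
tool_pos: [0.4213, 0.2389, 0.03]
orientation: [0.702, 0.712, -0.002, 0.001]
contact_force: [0.8, -3.7, 0.5]
gripper_width: 0.0177
finger_force: 29.8
```

```bash
python3 -c "
from h import *
d=snap('wrist','w11'); plan(); ascii_(d,x1=0,x0=-.1,n=18); print(tilt(d,np.radians(np.arange(-10,11)))[:3])"
```

```text
now [0.4217 0.2402 0.0301] psi 0.016 F [ 0.7 -5.  -0.3] w 0.0181 t 18.35 q7 0.06
   0 110 157 188 205 207 189  92 111 138 156 159 128w 86  86  90  90  89 105w116w115w
  -5 109 150 182 204 205 190  80 110 142 176 172 155  82 102  90  94  89  82 117w116w
 -11 107 122 158 178 182 171  75  99 129 154 158 144  77  84  85  86  84  78 117w116w
 -17 123w131w109 131 139 160 154  77 104 126 131 155  74  74  77  77  73 141w117w116w
 -23 204w146w155w205 162 158 158 157 151 116 156 128 109 108 146 145 141 139w117w118w
 -29 204w147w161 203 236 185 157 156 115 160 185 196 111 108 105 144 129 140w117w118w
 -35 177w147w203 202 234 154 151 156 125 166 184 204 108 105 101 145 122 139w117w118w
 -41 123w146w225 174 120 171 190 193 102 150 171 152 102  98 126 143 120 141 117w118w
 -47 121w147w225 130 149 183 204 209 197 137 106  90  91 102 126 141 120 145 115w119w
 -52 121w145w222 118 152 183 207 232 204 155 110 100 103 105 106 100 119 146 115w119w
 -58 120w145w235 142 146 179 197 209 200 145 107 122 112 115 107 102 115 147 116w120w
 -64 120w145w234 174 125 166 188 196 177 117 115 143 113 104 101  97 120 147 115w120w
 -70 121w144w231 202 161 136 158 178 151 152 103 137 148  97  93 135 120 146 115w119w
 -76 121w145w242 203 234 231 233 237 232 153 152 147 143 149 150 141 120 147 113w119w
 -82 119w144w237 202 232 231 233 237 232 230 152 150 150 148 149 141 119 146 114w119w
 -88 120w143w234 201 231 230 233 236 232 222 152 150 151 148 149 141 119 145 114w119w
 -94 118w142w242 164 142 149 151 154 150 150 152 150 149 147 150 141 119 146 113w117w
-100 117w143w144 124 130 130 130 130 130 129 129 128 129 128 128 127 122 145 113w117w
[(np.float64(212.95176041711602), np.float64(-1.0), -8), (np.float64(204.41045118098518), np.float64(-2.0), -8), (np.float64(201.95480368651604), np.float64(0.0), -8)]
```

Call:
jog_arm(moves=[{"tx":3,"ty":0,"tz":0,"twist":0.05,"jaw":255},{"tx":6,"ty":0,"tz":0,"twist":-0.05,"jaw":255},{"tx":9,"ty":0,"tz":0,"twist":0.04,"jaw":255},{"tx":9,"ty":0,"tz":0,"twist":0,"jaw":255}])

```text
time: 18.85
tool_pos: [0.4209, 0.2501, 0.0299]
orientation: [0.701, 0.713, -0.001, 0.0]
contact_force: [2.5, -5.2, 1.9]
gripper_width: 0.018
finger_force: 30.0
```

```bash
python3 -c "
from h import *
d=snap('wrist','w12'); plan(); ascii_(d,x1=0.01,x0=-.1,n=20); print(tilt(d,np.radians(np.arange(-10,11)))[:3])"
```

```text
now [0.4215 0.2501 0.0302] psi 0.017 F [ 0.7 -4.7 -0.1] w 0.0181 t 18.9 q7 0.04
  10    .   .   .   .   .   .   .   .   .   .   .   .   .   .   .   .   .   .   .   .
   4    .   .   .   .   .   .   .   .   .   .   .   .   .   .   .   .   .   .   .   .
  -1 117w118w132 162 152 118w118w118w118w118w118w118w118w118w118w119w120w121w121w121w
  -7 141w136 171 189 199 195 126w123w123w122w119w120w118w 88  90  91 104w118w118w121w
 -13 117w142 174 200 211 211 193 110 141 150 156 153  89 111 132  96  91 144w122w120w
 -18 122w126 166 194 213 215 197 132 155 166 163  82  89 115 134  94  88 129w121w120w
 -24 126w101 136 167 186 190 161 136 167 188 171  76  82  85  85  84  78 146w122w121w
 -30 129w145w142w112 133 149  90 129 159 184 167 154  73  76  77  75 124 145w122w121w
 -36 210w147w163 206 147 160  98 115 143 156 148 131 112 111 108 149 125 145 123w121w
 -42 141w147w205 206 245 158 157 120 104  93 141 178 190 114 111 105 124 147 123w121w
 -47 128w148w248 204 139 150 185 201 196 110 164 193 216 111 108 101 125 144 123w121w
 -53 128w149w250 176 129 168 197 221 214 102 155 179 141 106 101 139 124 1
[... 165 characters left out ...]
4 124 145 122w122w
 -71 126w148w240 204 113 157 178 186 164 151 109 120 110 112 112 107 116 148 122w123w
 -76 128w149w232 205 236 219 193 159 154 116 119 149 156 113 109 104 111 146 122w123w
 -82 127w149w229 206 245 236 239 234 155 154 113 144 163 104 101  98 124 144 119w124w
 -88 126w147w248 205 221 213 216 218 229 156 156 127 119 109 151 146 123 148 119w124w
 -94 125w147w245 172 146 154 155 158 154 155 156 154 154 151 154 149 123 146 120w123w
-100 124w147w187 125 134 134 133 133 132 132 133 132 132 133 133 132 126 146 118w123w
[(np.float64(230.50279367284628), np.float64(0.0), -8), (np.float64(201.45334699156092), np.float64(-1.0), -8), (np.float64(192.9968596385747), np.float64(1.0), -8)]
```

Call:
jog_arm(moves=[{"tx":-2,"ty":0,"tz":-1,"twist":0,"jaw":255},{"tx":-8,"ty":0,"tz":-2,"twist":0,"jaw":255},{"tx":-17,"ty":0,"tz":-2,"twist":0,"jaw":255},{"tx":-27,"ty":0,"tz":-2,"twist":0,"jaw":255},{"tx":-37,"ty":0,"tz":-2,"twist":0,"jaw":255},{"tx":-47,"ty":0,"tz":-2,"twist":0,"jaw":255},{"tx":-56,"ty":0,"tz":-2,"twist":0,"jaw":255},{"tx":-62,"ty":0,"tz":-2,"twist":0,"jaw":255}])

```text
time: 19.9
tool_pos: [0.4228, 0.1886, 0.0326]
orientation: [0.702, 0.712, 0.0, -0.0]
contact_force: [0.1, -0.5, -2.7]
gripper_width: 0.0174
finger_force: 29.9
```

```bash
python3 -c "
from h import *
d=snap('wrist','w13'); plan(); ascii_(d,x1=0.01,x0=-.1,n=20); print(tilt(d,np.radians(np.arange(-10,11)))[:3])"
```

```text
now [0.4227 0.1879 0.0326] psi 0.015 F [-0.5  0.3 -1.2] w 0.0177 t 19.95 q7 0.16
  10    .   .   .   .   .   .   .   .   .   .   .   .   .   .   .   .   .   .   .   .
   4    .   .   .   .   .   .   .   .   .   .   .   .   .   .   .   .   .   .   .   .
  -1 202w225w234w225w222w229w228w145w153w159w162w164w161w158w156w150w148w127w112w114w
  -7 202w225w234w225w222w229w228w145w151w160w162w164w160w158w156w149w148w127w113w114w
 -13 203w225w213w210 232 166 140 120 145 154 147 153 154 153 151 153 140 128w113w115w
 -18 202w161w152w215 148 154  99 137 159 165 161 155 157 155 153 142 143 127w114w115w
 -24 202w144w151w208 153 135 107 141 170 176 162 155 156 154 152 140 138 127w114w116w
 -30 198w144w161 199 146 150  96 132 156 159 150 154 155 154 152 141 126 124w114w115w
 -36 133w145w185 202 148 156  92 108 134 135 127 162 178 182 104 140 120 125w114w116w
 -42 118w144w221 199 138 151 182 186 153 121 166 192 208 209 196 102 120 143 114w116w
 -47 118w144w239 169 135 176 199 206 185 123 162 179 189 195 123  98 119 214 113w116w
 -53 119w144w236 139 145 179 203 223 204 109 135 158 169 171  94 141 119 
[... 166 characters left out ...]
1 119 224 116w141w
 -71 119w142w241 201 135 144 171 175 151 132 110 138 157 174 150 103 118 216 117w160w
 -76 118w142w245 201 232 231 233 155 151  97 120 145 163 181 191  99 117 227 117w181w
 -82 118w147w243 201 237 231 233 219 151 144 114 141 160 170 118 102 120 217 119w199w
 -88 118w152w241 201 231 230 232 236 232 233 151 122 132 125 148 141 119 229 120w216w
 -94 117w153w244 132 143 150 150 154 150 150 151 150 149 147 149 141 118 218 125w229w
-100 117w153w141 122 130 129 128 128 128 129 128 128 128 128 128 127 122 169 127w239w
[(np.float64(323.6727599428772), np.float64(0.0), -8), (np.float64(317.58832780250594), np.float64(-1.0), -8), (np.float64(303.8514815794504), np.float64(-2.0), -8)]
```

Call:
jog_arm(moves=[{"tx":0,"ty":0,"tz":-3,"twist":0,"jaw":255},{"tx":0,"ty":0,"tz":-12,"twist":0,"jaw":255},{"tx":0,"ty":0,"tz":-24,"twist":0,"jaw":255},{"tx":3,"ty":0,"tz":-33,"twist":0,"jaw":255},{"tx":11,"ty":0,"tz":-36,"twist":0,"jaw":255},{"tx":22,"ty":0,"tz":-36,"twist":0,"jaw":255},{"tx":34,"ty":0,"tz":-36,"twist":0,"jaw":255},{"tx":45,"ty":0,"tz":-36,"twist":0,"jaw":255}])

```text
time: 20.95
tool_pos: [0.4218, 0.2354, 0.0682]
orientation: [0.701, 0.713, -0.0, -0.0]
contact_force: [-0.1, -0.5, -2.4]
gripper_width: 0.0182
finger_force: 29.9
```

Call:
jog_arm(moves=[{"tx":7,"ty":0,"tz":0,"twist":0,"jaw":255},{"tx":12,"ty":0,"tz":0,"twist":0,"jaw":255},{"tx":16,"ty":0,"tz":0,"twist":0,"jaw":255},{"tx":18,"ty":0,"tz":0,"twist":0,"jaw":255},{"tx":18,"ty":0,"tz":0,"twist":0,"jaw":255}])

```text
time: 21.58
tool_pos: [0.4215, 0.25, 0.0684]
orientation: [0.702, 0.712, -0.001, 0.001]
contact_force: [-0.5, -5.7, -0.6]
gripper_width: 0.0177
finger_force: 29.9
```

```bash
sed -i 's/^GX,GZ=.133/GX,GZ=.124/' h.py; python3 -c "
from h import *
d=snap('wrist','w14'); plan(); ascii_(d,x1=0.01,x0=-.1,n=20); print(tilt(d,np.radians(np.arange(-10,15)))[:4])"
```

```text
now [0.4215 0.25   0.0684] psi 0.014 F [-0.2 -6.2 -1.3] w 0.0183 t 21.62 q7 -0.02
  10 226w227w228w229w229w230w230w231w231w231w231w231w231w231w231w230w230w230w229w228w
   4 112w112w113w113w112w111w111w112w113w114w114w114w114w117w118w119w119w118w122w176w
  -1 192w122w113w129w136 138 136 103 132 139 135 130w123w119w114w113w113w112w117w182w
  -7 192w181w113w214 151 155  93 132 150 159 153 231 232 230 150 139 136 114w116w186w
 -13 195w125w113w207 144 132 102 140 168 173 159 231 232 220 149 138 172 114w118w190w
 -18 197w123w118w189 145 137 102 135 172 165 148 230 225 151 148 137 143 115w117w194w
 -24 179w123w161 198 147 153  81 120 142 146 160 137 155 157 148 139 119 138 118w198w
 -30 162w123w212 198 153 129 159 111  94 110 156 180 191 194 192 109 118 208 117w201w
 -36 115w123w221 176 121 167 189 196 132 126 164 182 203 209 185  97 117 215 118w203w
 -42 115w124w240 166 139 175 201 212 197 106 147 166 175 181 100 109 118 228 118w205w
 -47 115w124w239 147 145 176 202 218 201 151 104 131 146 112 136 138 117 219 118w206w
 -53 116w122w237 142 134 171 189 199 194 181 149 112 115 126  98 136 117
[... 221 characters left out ...]
0 148 110 116 141 159 170 179  93 116 228 120w234w
 -76 119w120w235 198 233 227 230 233 227 162  98 128 149 158  96 137 117 210 123w235w
 -82 118w120w239 195 141 146 148 151 147 147 149 147 146 143 146 137 116 209 147w214w
 -88 121w118w228 116 131 132 131 133 128 131 131 124 129 129 129 127 116 216 166w169 
 -94 124w121w137 128 127 127 126 127 127 138 137 127 127 126 127 126 125 142 184w131 
-100 130w120w129 139 133 135 165w189w133 147 147 138 148w148w143w141w122w118w203w115 
[(np.float64(426.61545635570855), np.float64(-1.0), 0), (np.float64(411.9603172406941), np.float64(-4.0), -4), (np.float64(374.28753688102256), np.float64(-1.0), 8), (np.float64(362.76116235912616), np.float64(0.0), 0)]
```

Call:
jog_arm(moves=[{"tx":2,"ty":0,"tz":0,"twist":0,"jaw":255},{"tx":4,"ty":0,"tz":0,"twist":0,"jaw":255},{"tx":6,"ty":0,"tz":0,"twist":0,"jaw":255},{"tx":6,"ty":0,"tz":0,"twist":0,"jaw":255}])

```text
time: 22.12
tool_pos: [0.4211, 0.2506, 0.0682]
orientation: [0.703, 0.711, -0.004, 0.002]
contact_force: [-1.5, -17.2, 3.5]
gripper_width: 0.0177
finger_force: 30.0
```

```bash
python3 -c "
from h import *
d=snap('wrist','w15'); plan(); ascii_(d,x1=0.00,x0=-.06,n=10); print(tilt(d,np.radians(np.arange(-10,15)))[:4])"
```

```text
now [0.4211 0.2506 0.0682] psi 0.011 F [ -2.4 -17.    5.2] w 0.0175 t 22.18 q7 -0.03
   0 190w108w108w109w108w110w110w 99 122 122 111w111w111w112w112w113w112w113w117w163w
  -6 192w177w113w214 155 155  91 130 149 157 152 231 232 230 150 139 138 114w117w170w
 -13 196w124w114w208 150 129 106 139 171 174 159 231 231 219 148 136 161 114w119w176w
 -19 197w123w135 190 144 126 101 134 162 162 148 231 229 151 148 136 132 115w118w183w
 -26 166w123w177 197 146 152  79 114 135 136 118 157 171 176 168 138 118 166 118w189w
 -33 116w123w219 196 128 154 180 184 149 119 163 189 209 210 195  99 117 210 118w180w
 -39 115w124w237 168 135 174 198 205 185 116 155 173 182 188 138  94 118 213 119w184w
 -46 115w124w236 137 145 178 203 217 202 144 115 143 157 156  97 138 118 229 118w188w
 -53 116w124w234 141 135 171 190 200 194 158 150 127 109 111 102 137 117 223 117w192w
 -60 116w122w232 191 108 155 177 185 155 147  99 128 147 163 159  98 117 217 119w195w
[(np.float64(421.4802666766061), np.float64(0.0), 0), (np.float64(415.35334304926204), np.float64(-3.0), 4), (np.float64(414.93103382757744), np.float64(-4.0), -4), (np.float64(371.52628385793054), np.float64(-4.0), 4)]
```

Call:
jog_arm(moves=[{"tx":0,"ty":0,"tz":-3,"twist":0,"jaw":255},{"tx":0,"ty":0,"tz":-6,"twist":0,"jaw":255},{"tx":0,"ty":0,"tz":-8,"twist":0,"jaw":255}])

```text
time: 22.55
tool_pos: [0.4208, 0.2535, 0.0761]
orientation: [0.703, 0.712, -0.003, 0.001]
contact_force: [-1.0, -8.9, 0.3]
gripper_width: 0.0177
finger_force: 30.0
```

```bash
python3 -c "
from h import *
d=snap('wrist','w16'); plan(); ascii_(d,x1=0.01,x0=-.06,n=10); print(tilt(d,np.radians(np.arange(-10,15)))[:4])"
```

```text
now [0.4209 0.2536 0.0763] psi 0.013 F [ -1.3 -10.8  -0.3] w 0.0179 t 22.6 q7 -0.04
  10 110 112 111 112 112 110 111 111 109 110 110 110 110 102  61 113w185w128w110 111 
   2 215w216w217w218w219w220w221w222w223w224w225w225w227w227w228w228w229w230w231w233w
  -5 211w157w111w112w115w112w111w 97 128 139 112w111w111w111w112w112w113w112w120w223w
 -13 207w205w118w180 142 156  92 129 152 161 158 232 232 232 151 144 173 115w119w230w
 -21 207w150w118w219 143 152  93 132 170 171 157 231 232 155 151 143 159 116w121w237w
 -28 209w121w123w202 143 153  88 105 135 141 113 156 171 175 160 142 125 120w121w234w
 -36 183w120w178 198 136 147 178 188 148 116 163 188 213 216 194  99 118 193 122w239w
 -44 148w120w223 195 130 172 196 210 201 102 146 167 178 182  98 118 117 233 122w244w
 -52 125w121w227 196 132 171 193 214 191 225 152 135 135 145 148 140 117 236 123w240w
 -60 126w119w232 199 109 160 182 192 181 151  99 118 140 157 138  96 117 234 125w243w
[(np.float64(436.8292233325872), np.float64(1.0), 4), (np.float64(403.1506965866378), np.float64(1.0), -4), (np.float64(398.6984621473239), np.float64(0.0), 8), (np.float64(396.75622241590804), np.float64(0.0), -4)]
```

```bash
sed -i 's/np.arange(-.008,.009,.004)/DX/; s/^def tilt/DX=np.arange(-.006,.0061,.002)\ndef tilt/' h.py; python3 -c "
from h import *
for n in ('w14','w16'): print([tuple(map(float,t)) for t in tilt(load(n),np.radians(np.arange(-6,10,.5)))])"
```

```text
[(439.1947500755547, -0.5, 0.0), (436.02362110929494, -2.0, -2.0), (433.47112543272, 1.0, 2.0), (426.61545635570855, -1.0, 0.0), (420.43986158168985, -2.5, -2.0)]
[(436.8292233325872, 1.0, 4.0), (427.7452652035024, 1.5, 4.0), (425.20017116229536, 0.5, -4.0), (424.01233057705315, -0.5, 2.0), (420.36225619608194, 2.0, -2.0)]
```

Call:
jog_arm(moves=[{"tx":1,"ty":0,"tz":-3,"twist":0,"jaw":255},{"tx":2,"ty":0,"tz":-6,"twist":0,"jaw":255},{"tx":2,"ty":0,"tz":-9,"twist":0,"jaw":255}])

```text
time: 22.98
tool_pos: [0.4209, 0.2576, 0.0852]
orientation: [0.702, 0.712, -0.002, 0.0]
contact_force: [-1.5, -3.0, -2.6]
gripper_width: 0.018
finger_force: 30.0
```

Call:
jog_arm(moves=[{"tx":-4,"ty":0,"tz":0,"twist":0,"jaw":255},{"tx":-10,"ty":0,"tz":0,"twist":0,"jaw":255},{"tx":-10,"ty":0,"tz":0,"twist":0,"jaw":255}])

```text
time: 23.35
tool_pos: [0.4219, 0.2502, 0.0856]
orientation: [0.702, 0.712, 0.0, -0.0]
contact_force: [0.0, -0.3, -2.8]
gripper_width: 0.0177
finger_force: 30.0
```

```bash
python3 -c "
from h import *
d=snap('wrist','w17'); plan(); ascii_(d,x1=0.01,x0=-.09,n=14); print([tuple(map(float,t)) for t in tilt(d,np.radians(np.arange(-6,15,.5)))])"
```

```text
now [0.4219 0.2505 0.0856] psi 0.016 F [-0.  -0.7 -2.2] w 0.0174 t 23.4 q7 -0.05
  10 110 110 111 110 110 109 108 110 109 109 109 108 108  65  62 195w174w131w111 110 
   2 221w197w200w201w203w205w207w209w210w211w213w214w216w217w219w220w221w223w222w161 
  -5 241w200w113w113w110w115 140 147 132 112w111w111w110w111w111w111w110w118w171w136 
 -13 240w199w117w218w101 143 164 171 159 206 223 222 223 214 144 129 112w119w181w124 
 -20 233w190w117w141  87 130 154 156 146 115 151 167 175 179 164 131 168 119w190w130 
 -28 243w145w117w210 142 155 100 137 126 132 164 182 200 207 195 110 175 118w197w123 
 -36 243w120w118w203 142 136 164 172 152 139 114 147 161 166 102 141 131 119w204w117 
 -43 221w122w126w199 109 157 182 193 195 217 153 150 150 151 148 139 119 146 211w116 
 -51 145w123w135 199 105 155 184 212 213 190 160 150 151 149 148 142 116 164 215w119 
 -59 135w122w145 197 143 116 165 188 195 154 150  99 122 138  96 139 115 188 214w116 
 -66 139w123w162 198 237 229 231 168 150 140 106 134 156 174 173  98 115 204 220w115 
 -74 142w121w179 197 241 229 231 210 151 119 116 142 161 174 167  92 114 222 233w114 
 -82 143w120w196 196 141 150 153 154 150 151 140 117 138 104 146 139 115 233 200w114 
 -90 142w119w142 115 141 150 152 155 150 151 152 151 151 148 149 141 114 165 135 115 
[(386.41591873196256, 7.5, 0.0), (376.55811283056227, 7.5, -6.0), (375.23975129486115, 6.0, -2.0), (373.9051287731671, 7.0, -6.0), (371.46451884696484, 14.5, -6.0)]
```

```bash
python3 -c "
from h import *
d=snap('wrist','w18'); plan(); ascii_(d,th=np.radians(7.5),x1=0.01,x0=-.09,n=17)"
```

```text
now [0.4219 0.2506 0.0856] psi 0.016 F [ 0.4 -0.7 -1.1] w 0.0177 t 23.45 q7 -0.05
  10 132w132w132w138w142w147w149w152w154w160w164w166w170w172w176w179w182w185w188w202w
   3 193w115w113w112w 95 125 142 145 121 112w110w110w111w110w110w110w111w111w117w203w
  -2 194w126w130w100w119 147 159 161 156 120w116w116w115w106w110w112w112w114w118w219w
  -8 197w121w142w 86 123 154 182 172 157 208 226 185 198 226 167 142 152 113w119w220w
 -14 200w122w116w129 107 136 153 152 138 122 156 170 179 182 182 138 141 114w119w233w
 -21 196w120w119w199 131  91 110 114 105 136 165 185 198 208 196 177 122 130w121w234w
 -27 165w121w149 198 228 185 142 151 149 107 150 168 182 194 189 101 117 184 121w244w
 -33 118w120w208 189 117 160 178 184 166 151 126 114 134 115 139 138 118 201 124w244w
 -39 120w121w234 186 135 168 187 196 196 220 152 151 151 148 148 138 117 213 130w247w
 -46 119w121w232 170 127 165 193 213 208 194 160 151 151 149 148 138 117 219 130w247w
 -52 119w119w237 195 106 151 182 204 204 203 153 150 134 121 139 139 117 207 141w238w
 -58 118w121w236 198 171 122 150 173 163 152  94 117 139 155 120  97 116 214 146w177w
 -65 122w119w234 197 234 229 229 155 151 108 111 138 158 177 197  99 113 221 183w137 
 -71 125w119w239 197 233 229 231 190 151 103 117 144 160 173 182  94 116 207 215w115 
 -77 138w118w238 196 195 181 184 192 186 151 102 129 148 151 101 140 116 213 227w115 
 -83 143w120w242 115 142 150 152 154 150 152 152 151 150 148 150 141 116 220 231w115 
 -90 144w119w143 115 128 131 131 132 128 132 132 127 161 160 131 128 116 143 205w114
```

Call:
jog_arm(moves=[{"tx":-1,"ty":0,"tz":0,"twist":0,"jaw":255},{"tx":-4,"ty":0,"tz":0,"twist":0,"jaw":255},{"tx":-9,"ty":0,"tz":0,"twist":0,"jaw":255},{"tx":-15,"ty":0,"tz":0,"twist":0,"jaw":255},{"tx":-22,"ty":0,"tz":0,"twist":0,"jaw":255},{"tx":-29,"ty":0,"tz":0,"twist":0,"jaw":255},{"tx":-36,"ty":0,"tz":1,"twist":0,"jaw":255},{"tx":-43,"ty":0,"tz":4,"twist":0,"jaw":255}])

```text
time: 24.45
tool_pos: [0.4226, 0.2069, 0.0815]
orientation: [0.701, 0.713, 0.0, -0.0]
contact_force: [-0.8, 0.8, -1.7]
gripper_width: 0.0173
finger_force: 30.0
```

Call:
jog_arm(moves=[{"tx":-6,"ty":0,"tz":5,"twist":0,"jaw":255},{"tx":-11,"ty":0,"tz":11,"twist":0,"jaw":255},{"tx":-14,"ty":0,"tz":18,"twist":0,"jaw":255},{"tx":-15,"ty":0,"tz":25,"twist":0,"jaw":255},{"tx":-15,"ty":0,"tz":31,"twist":0,"jaw":255},{"tx":-15,"ty":0,"tz":35,"twist":0,"jaw":255}])

```text
time: 25.2
tool_pos: [0.4226, 0.1924, 0.0461]
orientation: [0.701, 0.713, -0.0, -0.0]
contact_force: [-0.5, -0.4, -3.1]
gripper_width: 0.0178
finger_force: 30.0
```

```bash
python3 -c "
from h import *
d=snap('wrist','w19'); plan(); t=[tuple(map(float,t)) for t in tilt(d,np.radians(np.arange(-6,15,.5)))];print(t[:3]); ascii_(d,th=np.radians(7),x1=0.01,x0=-.09,n=17)"
```

```text
now [0.4225 0.1924 0.0459] psi 0.016 F [-0.2  0.3 -2.1] w 0.0178 t 25.25 q7 0.12
[(349.7967370008208, 6.0, -4.0), (348.24841273058735, 5.5, -4.0), (346.4099648528249, 5.0, -4.0)]
  10 199w225w235w225w223w229w228w146w153w158w163w164w161w159w158w150w147w137w113w114w
   3 202w226w234w223w218w116 138 141 151w158w162w164w161w158w157w150w148w137w112w116w
  -2 201w201w152w138w119 144 158 163 158 158w162w165w162w159w157w150w148w135w113w115w
  -8 204w145w152w 94 126 158 180 181 161 147 154 152 153 152 150 147 141 130w113w117w
 -14 203w143w152w118 110 143 160 159 148 116 153 168 176 108 115 141 139 131w114w116w
 -21 204w144w150w198 105 104 125 124 103 143 169 185 193 179 109 111 124 127w114w118w
 -27 153w144w162 202 230 221 148 155 116 133 165 180 198 216 105 100 120 132 116w119w
 -33 123w143w196 198 119 163 180 186 162 132 125 151 166 166  98 141 120 186 116w121w
 -39 122w142w238 190 133 171 190 199 198 227 164 154 154 152 150 142 121 228 118w123w
 -46 123w142w235 198 131 169 195 216 209 198 158 154 154 152 151 142 119 222 119w144w
 -52 122w141w231 190 108 154 186 208 208 195 155 154 134 118 139 143 119 229 119w166w
 -58 123w141w240 201 145 120 160 182 175 155  99 117 140 156 147  98 119 216 120w202w
 -65 123w140w238 201 237 232 234 157 153 116 111 139 160 178 196 101 114 222 121w218w
 -71 122w140w243 200 235 232 234 190 154 105 119 146 163 176 162  96 119 230 127w238w
 -77 122w146w241 200 174 164 177 189 185 154 105 131 151 160 104 143 119 216 136w235w
 -83 120w147w238 118 143 153 155 158 153 155 155 154 153 151 152 143 119 220 172w166 
 -90 122w150w145 118 131 134 135 135 132 134 135 137 171 163 131 130 118 147 207w118
```

Call:
jog_arm(moves=[{"tx":0,"ty":0,"tz":4,"twist":0,"jaw":255},{"tx":0,"ty":0,"tz":8,"twist":0,"jaw":255},{"tx":-1,"ty":0,"tz":12,"twist":0,"jaw":255},{"tx":-2,"ty":0,"tz":15,"twist":0,"jaw":255},{"tx":-4,"ty":0,"tz":16,"twist":0,"jaw":255},{"tx":-6,"ty":0,"tz":16,"twist":0,"jaw":255},{"tx":-9,"ty":0,"tz":16,"twist":0,"jaw":255},{"tx":-12,"ty":0,"tz":16,"twist":0,"jaw":255}])

```text
time: 26.25
tool_pos: [0.4228, 0.1803, 0.0306]
orientation: [0.701, 0.713, 0.0, -0.0]
contact_force: [0.1, 1.9, 0.2]
gripper_width: 0.0177
finger_force: 30.0
```

```bash
python3 -c "
from h import *
d=snap('wrist','w20'); plan(); t=[tuple(map(float,t)) for t in tilt(d,np.radians(np.arange(-12,10,.5)))];print(t[:3]); ascii_(d,x1=0.01,x0=-.09,n=17)"
```

```text
now [0.4228 0.1798 0.0306] psi 0.016 F [-0.6  1.1  0.7] w 0.018 t 26.3 q7 0.18
[(334.31844825807843, -1.5, -2.0), (324.8782646669824, -2.0, -2.0), (323.02306266700475, -2.5, -2.0)]
  10 202w224w233w223w222w228w228w144w152w158w162w164w161w157w156w149w147w134w111w114w
   3 202w225w233w223w222w185w127 142 152w159w162w164w161w158w157w150w148w134w111w115w
  -2 199w224w153w141w105 141 157 162 158 159w162w164w159w157w157w150w148w134w112w114w
  -8 199w145w151w105 124 156 176 181 163 147 157 156 157 154 152 143 143 133w113w114w
 -14 198w144w150w106 120 147 164 163 155 128 142 164 173 107 132 140 135 134w113w115w
 -21 198w144w150w175  84 123 137 137 107 143 168 184 191 186 109 111 123 128w112w115w
 -27 145w144w155 201 234 205 154 156 109 140 167 183 200 216 106 100 120 128 111w115w
 -33 117w145w196 200 119 165 183 188 158  98 139 160 173 179  95 139 120 142 111w113w
 -39 120w144w244 174 138 174 194 201 199 189 155 153 151 151 150 141 121 204 112w115w
 -46 118w144w247 169 136 174 197 222 210 201 155 153 153 151 149 141 121 199 112w120w
 -52 118w143w241 199 110 160 186 206 209 207 154 152 146 135 149 141 121 217 113w133w
 -58 117w143w228 201 143 117 164 185 181 152 108 117 140 157 107  99 121 211 115w152w
 -65 118w146w240 201 240 231 233 157 151 128 111 140 160 178 193 102 116 202 114w173w
 -71 118w154w244 201 236 231 234 156 151 108 119 144 162 175 190  98 119 193 117w193w
 -77 117w153w235 201 240 231 234 237 224 154  99 133 154 163 108 139 119 212 121w227w
 -83 119w154w243 196 141 150 150 154 149 150 151 150 149 147 149 141 119 202 121w238w
 -90 119w154w242 118 131 132 132 132 125 132 132 126 130 131 131 131 119 192 138w237w
```

Call:
jog_arm(moves=[{"tx":-3,"ty":0,"tz":1,"twist":0,"jaw":255},{"tx":-6,"ty":0,"tz":3,"twist":0,"jaw":255},{"tx":-9,"ty":0,"tz":5,"twist":0,"jaw":255},{"tx":-11,"ty":0,"tz":7,"twist":0,"jaw":255},{"tx":-11,"ty":0,"tz":7,"twist":0,"jaw":255}])

```text
time: 26.92
tool_pos: [0.4235, 0.1721, 0.024]
orientation: [0.701, 0.713, 0.002, -0.001]
contact_force: [-1.0, 7.4, 4.3]
gripper_width: 0.0179
finger_force: 30.0
```

```bash
python3 -c "
from h import *
d=snap('wrist','w21'); plan(); t=[tuple(map(float,t)) for t in tilt(d,np.radians(np.arange(-20,10,.5)))];print(t[:3]); ascii_(d,th=np.radians(t[0][1]),x1=0.01,x0=-.09,n=17)"
```

```text
now [0.4234 0.172  0.024 ] psi 0.017 F [-0.4  7.9  4.9] w 0.0176 t 26.98 q7 0.21
[(316.38547881630996, -2.0, 0.0), (311.4538742359313, -3.0, 0.0), (311.3108223556982, -2.5, 0.0)]
  10    .   .   .   .   .   .   .   .   .   .   .   .   .   .   .   .   .   .   .   .
   3 191w220w212w216 228 228 222 198 224 225 226 165 145 145 144 143 141 124 107w109w
  -2 113w140w190 153  95 121 140 151 155 149 227 227 145 144 143 142 134 137 107w109w
  -8 112w141w218  92 111 138 160 178 168 156 224 228 145 143 144 142 132 137 107w110w
 -14 112w142w224  86 118 138 150 162 158 144 228 228 145 144 143 141 130 131 107w110w
 -21 114w141w212  76 109 126 136 138 133 219 226 226 140 140 143 142 129 121 111w110w
 -27 114w142w199 123  88  92 102 115 143 133 126 156 171 181 185 181 119 115 167 111w
 -33 115w165 197 123 131 172 185 178 141 112 150 171 187 209 213 183  97 114 216 111w
 -39 115w192 196 105 155 185 202 203 186 106 141 160 170 177 180  95  95 115 230 114w
 -46 116w182 196 108 155 180 202 216 197 145  99 128 142 148 124 138 119 115 230 124w
 -52 116w171 195 103 140 169 186 194 193 150 141  99 124 141  97  96 118 114 224 141w
 -58 124w167 195 124 114 153 173 182 181 140 101 127 146 161 172  99  94 114 221 163w
 -65 128w158 197 197 178 163 138 145 142  95 111 137 151 169 191 136  92 114 210 186w
 -71 131w156 196 196 222 223 224 199 141 134 106 134 150 161 170  94 114 114 197 207w
 -77 138w154 195 196 222 222 223 228 223 219 144 107 125 136 114 140 114 114 185 214w
 -83 140w152 196 194 193 190 192 196 193 194 148 136 137 135 137 134 114 118 173 227w
 -90 117w126w206 129 131 130 129 130 129 130 129 129 128 128 128 128 127 119 170 230w
```

Call:
jog_arm(moves=[{"tx":4,"ty":0,"tz":-2,"twist":0,"jaw":255},{"tx":5,"ty":0,"tz":-8,"twist":0,"jaw":255},{"tx":5,"ty":0,"tz":-18,"twist":0,"jaw":255},{"tx":5,"ty":0,"tz":-32,"twist":0,"jaw":255},{"tx":5,"ty":0,"tz":-48,"twist":0,"jaw":255},{"tx":5,"ty":0,"tz":-64,"twist":0,"jaw":255},{"tx":5,"ty":0,"tz":-80,"twist":0,"jaw":255},{"tx":5,"ty":0,"tz":-94,"twist":0,"jaw":255}])

```text
time: 27.98
tool_pos: [0.423, 0.174, 0.1187]
orientation: [0.702, 0.713, 0.0, -0.0]
contact_force: [0.2, -0.7, -1.8]
gripper_width: 0.0176
finger_force: 30.0
```

```bash
python3 -c "
from h import *
d=snap('wrist','w22'); t=[tuple(map(float,t)) for t in tilt(d,np.radians(np.arange(-20,10,.5)))];print(t[:3]); ascii_(d,th=np.radians(t[0][1]),x1=0.01,x0=-.09,n=12)
plan((.46,.12,.145,.3),(.53,.06,.145,.8),(.59,-.02,.145,1.2),(.61,-.06,.145,1.41),(.603,-.059,.14,1.41))"
```

```text
[(393.3182500489335, -1.5, 0.0), (391.5945661810283, -1.0, 0.0), (375.2912419492461, -0.5, 0.0)]
  10    .   .   .   .   .   .   .   .   .   .   .   .   .   .   .   .   .   .   .   .
   0  55 179w173 214 217 218 217 215 214 215 216 217 218 216 216 143 127 199 102 102 
  -8  55 100w201 193 115 101 122 134 141 143 138 217 217 216 161 133 140 193 102 103 
 -17  55  84w209 106  95 118 134 153 176 159 144 215 216 133 132 132 120 149 103 103 
 -26  56  69 189 114  69  95 113 119 122 116 109 140 156 165 169 157 122 107 126 104 
 -35  57 167 185 110 134 164 174 166 118 113 142 159 173 191 196 145  86 106 206 104 
 -44  57 164 186 107 151 176 204 201 184  87 114 134 144 149 120  97 109 106 216 105 
 -53  56 163 185  92 134 161 175 183 184 153 124  94 118 134 101  87 137 105 214 103 
 -62  56 129 185 159 126 117 146 159 153  93 101 125 142 161 178  91  86 106 191 102 
 -71  56 130 187 186 211 212 213 146 132 125  97 122 139 150 159  85 108 106 160 102 
 -80  56 122 189 185 211 211 212 216 211 213 135 132 131 128 131 129 106 109 162 103 
 -90  55 110 198 120 122 121 121 121 120 120 120 119 119 118 119 119 117 115 138 102 
now [0.424  0.1744 0.1199] psi 0.015 F [ 0.5 -0.  -1.5] w 0.0182 t 28.02 q7 0.01
[-55, 35, -25] twist -0.28
[-116, 104, -25] twist -0.78
[-197, 163, -25] twist -1.18
[-237, 182, -25] twist -1.39
[-236, 175, -20] twist -1.39
```

Call:
jog_arm(moves=[{"tx":-4,"ty":2,"tz":-4,"twist":-0.02,"jaw":255},{"tx":-12,"ty":7,"tz":-9,"twist":-0.06,"jaw":255},{"tx":-24,"ty":15,"tz":-15,"twist":-0.12,"jaw":255},{"tx":-38,"ty":25,"tz":-20,"twist":-0.19,"jaw":255},{"tx":-53,"ty":37,"tz":-24,"twist":-0.28,"jaw":255},{"tx":-68,"ty":51,"tz":-25,"twist":-0.38,"jaw":255},{"tx":-83,"ty":66,"tz":-25,"twist":-0.49,"jaw":255},{"tx":-98,"ty":83,"tz":-25,"twist":-0.6,"jaw":255}])

```text
time: 29.02
tool_pos: [0.5076, 0.0767, 0.1421]
orientation: [0.458, 0.889, -0.0, -0.0]
contact_force: [0.2, -0.1, -3.0]
gripper_width: 0.0179
finger_force: 30.0
```

```bash
python3 -c "
from h import *
import h
h.DX=np.arange(-.01,.021,.002)
d=load('w22'); print([tuple(map(float,t)) for t in tilt(d,np.radians(np.arange(-16,3,1)))])
plan((.53,.06,.145,.8),(.56,.02,.145,1.0),(.59,-.02,.145,1.2),(.607,-.059,.145,1.41))"
```

```text
[(391.5945661810283, -1.0, 0.0), (374.8699612915704, -2.0, 0.0), (358.5242534877115, 0.0, 0.0), (343.3579720540763, 0.0, 2.0), (331.5409151119518, -11.0, -10.0)]
now [0.5076 0.0767 0.1421] psi 0.62 F [ 0.2 -0.1 -3. ] w 0.0179 t 29.02 q7 0.76
[-27, 9, -3] twist -0.18
[-77, 10, -3] twist -0.38
[-127, 11, -3] twist -0.58
[-168, 2, -3] twist -0.79
```

Call:
jog_arm(moves=[{"tx":-5,"ty":2,"tz":0,"twist":-0.03,"jaw":255},{"tx":-18,"ty":6,"tz":-1,"twist":-0.1,"jaw":255},{"tx":-37,"ty":9,"tz":-2,"twist":-0.19,"jaw":255},{"tx":-60,"ty":10,"tz":-3,"twist":-0.3,"jaw":255},{"tx":-85,"ty":11,"tz":-3,"twist":-0.42,"jaw":255},{"tx":-110,"ty":11,"tz":-3,"twist":-0.54,"jaw":255},{"tx":-134,"ty":9,"tz":-3,"twist":-0.65,"jaw":255},{"tx":-152,"ty":6,"tz":-3,"twist":-0.73,"jaw":255}])

```text
time: 30.02
tool_pos: [0.6001, -0.0432, 0.145]
orientation: [0.111, 0.994, 0.0, -0.001]
contact_force: [-1.0, -0.1, -2.3]
gripper_width: 0.0178
finger_force: 30.0
```

Call:
jog_arm(moves=[{"tx":-8,"ty":-5,"tz":0,"twist":-0.04,"jaw":255},{"tx":-12,"ty":-8,"tz":0,"twist":-0.06,"jaw":255},{"tx":-12,"ty":-8,"tz":0,"twist":-0.06,"jaw":255}])

```text
time: 30.4
tool_pos: [0.6099, -0.0531, 0.1452]
orientation: [0.083, 0.997, 0.0, -0.0]
contact_force: [-1.5, 0.0, -1.7]
gripper_width: 0.0174
finger_force: 30.0
```

```bash
python3 -c "
from h import *
d=snap('wrist','w23'); ascii_(d,th=np.radians(-2),x1=0.02,x0=-.09,n=14)
g=lambda py,z,px=-.032:(.4597+np.cos(1.41)*px-np.sin(1.41)*py,-.0035+np.sin(1.41)*px+np.cos(1.41)*py,z,1.41)
print(g(-.15,.14)); plan(g(-.15,.14),g(-.12,.1),g(-.08,.1))"
```

```text
20    .   .   .   .   .   .   .   .   .   .   .   .   .   .   .   .   .   .   .   .
  11    .   .   .   .   .   .   .   .   .   .   .   .   .   .   .   .   .   .   .   .
   3 101 103 137 131 140 140 139 137 136 137 138 136 137 183 219 220 116  87  67w 65w
  -5  55  57 132 130 139 139 139 137 136 138 138 137 162 225 222 200 112 142  57w 68w
 -13 102 102 125 129 139 139  92  78  80 128 138 137 137 136 134 134 113 174 120  76 
 -22 104 108 112 127  78  81  82  87  82  81  75 136 136 135 135 135 111 157  30w 37 
 -30 105 125 107 121  75  78  79  80  79  77  71 136 136 135 135 133 110 111 151 135 
 -39 106 132 108 121 133  68  71  70  68  72 103  96 100  99 100  99 100 109 133 199 
 -47 105 130 107 111 104 109 106  99 134  93  98 101 106 107 100  96  90 110 184 225 
 -56 231 132 108  98 103 108 107 102  96  86  93  94  95  92  87 126 109 113 200 215 
 -64 234 141 108  94  99 101 102 101  93 134 127  87  92  94  93  88 108 114 201 216 
 -73 217 160 109 111 111  92  93  91 129  96  89  92  94  99  96  93  87 113 220 223 
 -81 212 180 107 111 134 133 134 138 135 131 134  87  90  89  89  85 109 116 224 224 
 -90 205 178 107 124 124 124 124 122 123 123 123 123 120 120 121 120 117 119 230 230 
(np.float64(0.6026416771823229), np.float64(-0.059102849965667906), 0.14, 1.41)
now [ 0.6098 -0.0528  0.1452] psi 1.406 F [ 0.9 -0.2 -1.5] w 0.0178 t 30.45 q7 1.72
[6, -7, 5] twist -0.0
[36, -8, 45] twist -0.0
[76, -8, 45] twist -0.0
```

Call:
jog_arm(moves=[{"tx":3,"ty":-2,"tz":3,"twist":0,"jaw":255},{"tx":9,"ty":-5,"tz":10,"twist":0,"jaw":255},{"tx":18,"ty":-7,"tz":18,"twist":0,"jaw":255},{"tx":28,"ty":-8,"tz":27,"twist":0,"jaw":255},{"tx":38,"ty":-8,"tz":35,"twist":0,"jaw":255},{"tx":47,"ty":-8,"tz":41,"twist":0,"jaw":255},{"tx":53,"ty":-8,"tz":44,"twist":0,"jaw":255},{"tx":56,"ty":-8,"tz":45,"twist":0,"jaw":255}])

```text
time: 31.45
tool_pos: [0.5534, -0.052, 0.1005]
orientation: [0.082, 0.997, 0.0, 0.0]
contact_force: [0.3, -0.5, -1.9]
gripper_width: 0.0178
finger_force: 30.0
```

```bash
python3 -c "
from h import *
d=snap('wrist','w24'); ascii_(d,th=np.radians(-2),x1=0.01,x0=-.09,n=10)
s=d['st']; p=s['tool_pos'][:2]-[.4597,-.0035]; c,q=np.cos(1.41),np.sin(1.41); print('grip in planter',p@np.array([[c,-q],[q,c]])); plan()"
```

```text
10    .   .   .   .   .   .   .   .   .   .   .   .   .   .   .   .   .   .   .   .
  -1  55 129 133 131 141 142 141 139 137 138 139 138 138 226 224 224 117 101  39w 27w
 -12 105 134 128 131 141 140 140 138 137 139 138 138 138 138 137 136 112 175  52w112 
 -23  63 129 110 127  77  80  83  88  83  82  78 111 138 137 136 135 112 135 150  92 
 -34 105 132 109 128  72  76  78  77  78  76  72 135 113  96  98 129 111 113  89  55w
 -45 104 133 110 122 102 105 105 100 136  93  99 102 107 107 103  99  92 110 102  38 
 -56 106 132 109  98 104 109 107 104  98  87  93  95  96  92  87 130 110 113  59  33w
 -67 108 126 110 101  98 101 101  99  93 136  86  93  95  99  97  93  97 114  60  47 
 -78 107 126 109 113 135 136 135 140 137 115  89  91  93  93  92  90  96 120 220 222 
 -90 222 191 108 125 126 126 125 125 124 124 124 123 120 122 122 121 118 121 231 228 
grip in planter [-0.03287539 -0.10024176]
now [ 0.5532 -0.052   0.1005] psi 1.406 F [-0.2  0.6 -1.2] w 0.0174 t 31.5 q7 1.75
```

Call:
jog_arm(moves=[{"tx":8,"ty":0,"tz":0,"twist":0,"jaw":255},{"tx":35,"ty":0,"tz":0,"twist":0,"jaw":255},{"tx":-26,"ty":0,"tz":0,"twist":0,"jaw":255},{"tx":-30,"ty":0,"tz":0,"twist":0,"jaw":255},{"tx":-20,"ty":0,"tz":0,"twist":0,"jaw":255}])

```text
time: 32.12
tool_pos: [0.574, -0.0556, 0.1007]
orientation: [0.082, 0.997, -0.0, 0.001]
contact_force: [-0.9, -0.7, -1.8]
gripper_width: 0.0178
finger_force: 30.0
```

```bash
python3 -c "
from h import *
d=snap('wrist','w25'); ascii_(d,th=np.radians(-2),x1=0.01,x0=-.09,n=12); plan()"
```

```text
10    .   .   .   .   .   .   .   .   .   .   .   .   .   .   .   .   .   .   .   .
   0  54 120 132 130 140 140 139 138 135 138 137 137 137 179 222 222 126  57 125  54w
  -8  96 105 131 130 140 140 139 136 136 138 138 137 141 136 135 139 113 168 119  91w
 -17  84 115 116 127 139 139 138 137 136 138 138 137 137 136 135 135 110 172  43w 68w
 -26 103 118 108 128 139 139 138 139 135 137 137 137 137 135 134 135 110 121 100  37 
 -35 105 133 108 127 138 138 137 137 136 137 134 129 136 135 134 133 111 111  87  34w
 -44 105 132 109 121 138 137 137  94  98 101 103 102 100  96 134 132 109 109  77  35w
 -53 105 130 109 119 137 136  94  97 100 101 100  97  93  89 133 132 109 111 174 193 
 -62 107 131 108  98 104 106 104  93  83  86  87  83  89  90  90 102 110 113 191 212 
 -71 105 126 108  98 106 112 113 105 101 123  87  91  94  99 104  94  88 117 214 220 
 -80 226 173 107 110 100 105 108 105 101 122 121  90  91  92  92  88 104 115 226 225 
 -90 217 156 107 124 124 118 109  95 116 123 123 122 110 111 120 121 116 120 226 224 
now [ 0.5709 -0.0552  0.1003] psi 1.406 F [-3.4  0.2 -2.6] w 0.0174 t 32.17 q7 1.76
```

Call:
jog_arm(moves=[{"tx":-6,"ty":0,"tz":0,"twist":0,"jaw":255},{"tx":0,"ty":0,"tz":0,"twist":0,"jaw":255},{"tx":48,"ty":0,"tz":0,"twist":0,"jaw":255},{"tx":-12,"ty":0,"tz":0,"twist":0,"jaw":255},{"tx":-30,"ty":0,"tz":0,"twist":0,"jaw":255},{"tx":-34,"ty":0,"tz":0,"twist":0,"jaw":255}])

```text
time: 32.92
tool_pos: [0.6074, -0.0611, 0.1006]
orientation: [0.082, 0.997, -0.0, 0.0]
contact_force: [-0.1, 0.1, -2.3]
gripper_width: 0.0182
finger_force: 30.0
```

```bash
python3 -c "
from h import *
d=snap('wrist','w26'); ascii_(d,th=np.radians(-2),x1=0.01,x0=-.09,n=12); plan()"
```

```text
10    .   .   .   .   .   .   .   .   .   .   .   .   .   .   .   .   .   .   .   .
   0  54 123 130 128 137 136 137 135 134 135 133 107 128 157 220 218 115  55  38  47w
  -8  84 106 129 128 136 136 137 135  99  99 104 108 103  97 132 133 111 162  31w 35w
 -17  87 117 113 125 136 137 136 124  94  97  99  98  97  95 131 133 109 169  37  36 
 -26 102 115 105 126 136 136 136 135  88  90  91  90  86 126 131 132 108 118 251 142 
 -35 103 130 105 124 135 135 135 135 133 134 133 133 134 132 132 131 108 109 175 180 
 -44 103 129 106 120 134 134 134 136 132 133 134 133 133 131 132 130 107 108 196 220 
 -53 233 139 106 117 134 135 133 136 132 133 134 133 133 131 132 131 107 108 190 212 
 -62 232 141 105 113 133 138 193 227 133 107  84  86  91 130 130 128 107 111 210 217 
 -71 220 153 106 111 132 132 131 137  91  89  93  94  93  91  86 127 106 115 218 222 
 -80 214 156 105 109 132 132 132 136 133  84  89  93  96  92  89 107 106 113 222 223 
 -90 206 149 105 121 121 122 122 121 121 120 120  90  81  81 112 119 114 117 232 232 
now [ 0.6073 -0.061   0.1006] psi 1.406 F [ 0.5 -0.1 -1.5] w 0.0181 t 32.98 q7 1.77
```

Call:
jog_arm(moves=[{"tx":8,"ty":0,"tz":0,"twist":0,"jaw":255},{"tx":28,"ty":0,"tz":0,"twist":0,"jaw":255},{"tx":76,"ty":0,"tz":0,"twist":0,"jaw":255},{"tx":16,"ty":0,"tz":0,"twist":0,"jaw":255},{"tx":2,"ty":0,"tz":0,"twist":0,"jaw":255},{"tx":2,"ty":0,"tz":0,"twist":0,"jaw":255}])

```text
time: 33.72
tool_pos: [0.6051, -0.0606, 0.1008]
orientation: [0.082, 0.997, 0.0, 0.0]
contact_force: [-0.3, -0.0, -1.6]
gripper_width: 0.0178
finger_force: 30.0
```

```bash
python3 -c "
from h import *
d=snap('wrist','w27'); ascii_(d,th=np.radians(-2),x1=0.01,x0=-.09,n=12); plan()
# soil map in planter frame from scene and side
for n in ('side','scene'):
    e=snap(n,n+'_27'); hsv=cv2.cvtColor(e['frame'],cv2.COLOR_RGB2HSV); c,q=np.cos(1.41),np.sin(1.41); print(n)
    for px in np.linspace(.0,-.074,9):
        P=[(.4597+c*px-q*py,-.0035+q*px+c*py,.058) for py in np.linspace(.048,-.048,17)]
        print(int(px*1000),' '.join('%3d/%-3d'%(hsv[v,u,2],hsv[v,u,1]) for u,v in proj(e,P).round().astype(int)))
"
```

```text
10    .   .   .   .   .   .   .   .   .   .   .   .   .   .   .   .   .   .   .   .
   0  53 124 129 129 137 137 136 134 132 135 135 135 135 211 220 219 112  64  53  43w
  -8  77 111 129 129 137 136 136 134 133 134 135 134 135 134 132 133 111 162  33w 39w
 -17  80 120 112 125 136 137 137 135 133 135 135 133 134 134 131 132 108 170  36  34w
 -26 102 121 105 126 136 136 135 136 133 135 135 134 133 133 132 132 107 118 215 152 
 -35 103 130 106 123 136 119  89  90  91  88  84 133 134 132 131 131 108 108 181 180 
 -44 103 129 106 120 134  87  91 100  96  90  85 126 134 132 132 131 107 108 171 219 
 -53 150 139 107 116 134  92  84  85  84  81 109 134 132 130 132 130 107 109 189 211 
 -62 231 141 106 113 134 142 193 219 152 208 205 132 132 129 131 128 108 111 210 217 
 -71 221 153 106 110 132 132 131 135 132 133 133 132 132 130 131 127 106 115 217 222 
 -80 214 155 105 109 132 131 132 135 132 132 133 132 132 130 132 125 106 113 221 221 
 -90 205 176 105 122 121 121 121 121 120 120 121 120 120 119 118 118 115 117 232 232 
now [ 0.6043 -0.0605  0.1007] psi 1.406 F [-0.1 -0.1 -1.9] w 0.0175 t 
[... 1837 characters left out ...]
 
-37 151/19  132/25  108/28  103/32   75/37   41/62   33/93   33/54   32/96   77/26   89/23   97/18   91/22   84/27   81/28   99/13  134/17 
-46 152/20  137/20   40/70   30/111  36/71   29/70   35/87   39/85   41/68   72/21   86/24   92/19   91/20   82/16   51/45   73/38  138/20 
-55 154/20  119/24   40/45   39/85   38/81   37/90   32/88   39/65   35/73   43/47   65/31   76/23   78/20   44/52   38/60   70/36  136/21 
-64 156/20  144/19  126/22  120/26  112/25  128/22  149/19  146/19  143/21  141/22  132/23  130/22  128/24  116/24  128/20  135/21  159/19 
-74 153/17  154/17  153/18  156/18  155/18  156/16  153/18  155/18  154/18  155/18  153/18  155/16  155/18  158/18  155/18  159/22  156/16
```

Call:
jog_arm(moves=[{"tx":8,"ty":0,"tz":0,"twist":0,"jaw":255},{"tx":26,"ty":0,"tz":0,"twist":0,"jaw":255},{"tx":74,"ty":0,"tz":0,"twist":0,"jaw":255},{"tx":14,"ty":0,"tz":0,"twist":0,"jaw":255},{"tx":0,"ty":0,"tz":0,"twist":0,"jaw":255},{"tx":0,"ty":0,"tz":0,"twist":0,"jaw":255}])

```text
time: 34.62
tool_pos: [0.6055, -0.0607, 0.1008]
orientation: [0.082, 0.997, -0.0, 0.0]
contact_force: [-0.0, -0.4, -1.8]
gripper_width: 0.0177
finger_force: 30.0
```

```bash
cat > soil.py <<'E'
from h import *
d=snap('wrist'); ascii_(d,th=np.radians(-2),x1=0.01,x0=-.09,n=12); plan()
e=snap('scene','scn%d'%int(d['st']['time']*100)); hsv=cv2.cvtColor(e['frame'],cv2.COLOR_RGB2HSV); c,q=np.cos(1.41),np.sin(1.41)
for px in np.linspace(.0,-.064,8):
    P=[(.4597+c*px-q*py,-.0035+q*px+c*py,.058) for py in np.linspace(.048,-.048,17)]
    print(int(px*1000),' '.join('%3d'%hsv[v,u,2] for u,v in proj(e,P).round().astype(int)))
E
python3 soil.py
```

```text
10    .   .   .   .   .   .   .   .   .   .   .   .   .   .   .   .   .   .   .   .
   0  53 123 130 128 137 138 137 134 133 135 136 134 135 220 220 219 113  93  50w 41w
  -8  63 113 128 127 136 137 136 134 134 135 135 134 135 133 134 133 111 162  32w 38 
 -17  72 117 111 125 136 137 136 135 133 135 136 134 135 133 132 133 109 169  36  36w
 -26 102 122 106 126 135 136 136 136 132 134 134 134 135 133 132 132 107 118 225 152 
 -35 102 130 106 124 136 135 134 135 133 134 134 133 134 132 131 130 109 108 182 200 
 -44 103 129 107 120 135 134 134 136 134 134 134 133 133 131 132 130 108 107 186 219 
 -53 173 138 107 116 134 134 133 135 132 134 134 133 133 131 131 130 108 108 190 211 
 -62 231 139 106 115 133 157 209 144 178 218 136 132 133 130 131 128 106 111 210 217 
 -71 221 153 106 111 133 132 132 135 133 133 133 132 132 129 132 128 106 115 217 222 
 -80 214 155 105 110 132 131 132 136 133 133 134 132 132 130 132 124 106 113 221 221 
 -90 205 175 105 122 122 121 122 121 120 121 121 120 119 119 119 119 115 117 233 232 
now [ 0.6046 -0.0606  0.1007] psi 1.406 F [-0.5  0.9 -1.9] w 0.0176 t 34.67 q7 1.77
0 205 182  90  87  68  48  34  35  74 116 122 122 113  82  67 136 148
-9 176 206 134 162 149  73  29  39  54 100 121 122 114  84  60 136 143
-18 157 144 114 112 109  73  71  82  67  59  74  88  69  41  52 127 144
-27 154 135 114 113 109  98  99 104  96  61  45  50  41  39  50 126 146
-36 148 132 106 101  88 101 108 106 100  86  87  91  85  67  62 131 134
-45 154 123  58  29  53  89 101  95  81  87  96  98  92  82  44  74 137
-54 152 120  37  37  36  41  49  45  48  78  91  92  88  72  39  70 136
-64 156 143 128 123 112 106 120 110 107 140 134 133 131 116 108 112 150
```

```bash
python3 -c "
from h import *
plan((.60,-.075,.16,1.406),(.56,-.14,.16,.95),(.51,-.21,.16,.5),(.469,-.272,.15,-.01))"
```

```text
now [ 0.6042 -0.0605  0.1006] psi 1.406 F [-0.3  0.  -1.3] w 0.0176 t 34.73 q7 1.77
[2, -15, -59] twist 0.0
[31, -86, -59] twist 0.46
[68, -163, -59] twist 0.91
[99, -231, -49] twist 1.42
```

Call:
jog_arm(moves=[{"tx":0,"ty":-3,"tz":-30,"twist":0,"jaw":255},{"tx":2,"ty":-15,"tz":-59,"twist":0.05,"jaw":255},{"tx":14,"ty":-48,"tz":-59,"twist":0.22,"jaw":255},{"tx":29,"ty":-82,"tz":-59,"twist":0.4,"jaw":255},{"tx":46,"ty":-120,"tz":-59,"twist":0.58,"jaw":255},{"tx":64,"ty":-156,"tz":-59,"twist":0.76,"jaw":255},{"tx":78,"ty":-184,"tz":-59,"twist":0.94,"jaw":255},{"tx":90,"ty":-212,"tz":-55,"twist":1.12,"jaw":255}])

```text
time: 35.72
tool_pos: [0.48, -0.2553, 0.1558]
orientation: [0.602, 0.799, 0.001, -0.0]
contact_force: [-0.2, -0.3, -1.3]
gripper_width: 0.0176
finger_force: 30.0
```

```bash
python3 -c "
from h import *
plan((.470,-.276,.15,-.01),(.47,-.276,.05,-.01))"
```

```text
now [ 0.48   -0.2553  0.1558] psi 0.28 F [-0.2 -0.3 -1.3] w 0.0176 t 35.73 q7 1.15
[-17, -15, 6] twist 0.29
[-17, -15, 106] twist 0.29
```

Call:
jog_arm(moves=[{"tx":-8,"ty":-8,"tz":3,"twist":0.15,"jaw":255},{"tx":-17,"ty":-15,"tz":6,"twist":0.29,"jaw":255},{"tx":-17,"ty":-15,"tz":55,"twist":0.29,"jaw":255},{"tx":-17,"ty":-15,"tz":100,"twist":0.29,"jaw":255},{"tx":-17,"ty":-15,"tz":118,"twist":0.29,"jaw":255},{"tx":-17,"ty":-15,"tz":126,"twist":0.29,"jaw":255},{"tx":-17,"ty":-15,"tz":126,"twist":0.29,"jaw":255}])

```text
time: 36.6
tool_pos: [0.4722, -0.2759, 0.0303]
orientation: [0.709, 0.706, 0.0, 0.001]
contact_force: [-0.4, -0.8, -1.0]
gripper_width: 0.0173
finger_force: 30.0
```

```bash
python3 -c "
from h import *
d=snap('wrist','w30'); plan(); t=[tuple(map(float,t)) for t in tilt(d,np.radians(np.arange(-16,10,.5)))];print(t[:4])"
```

```text
now [ 0.4725 -0.2761  0.0307] psi -0.004 F [-0.5  0.3 -1.9] w 0.0177 t 36.65 q7 1.11
[(389.50881201068694, -1.0, 0.0), (387.9897241393639, -1.5, 0.0), (383.35369202982463, 0.5, 0.0), (381.41258227048735, 0.0, 0.0)]
```

Lower gently to contact, then release.

Call:
jog_arm(moves=[{"tx":0,"ty":0,"tz":3,"twist":0,"jaw":255},{"tx":0,"ty":0,"tz":6,"twist":0,"jaw":255},{"tx":0,"ty":0,"tz":9,"twist":0,"jaw":255},{"tx":0,"ty":0,"tz":11,"twist":0,"jaw":255},{"tx":0,"ty":0,"tz":13,"twist":0,"jaw":255}])

```text
time: 37.28
tool_pos: [0.4718, -0.2757, 0.0164]
orientation: [0.709, 0.706, -0.0, 0.0]
contact_force: [-0.2, 0.4, 4.5]
gripper_width: 0.0174
finger_force: 30.0
```

Call:
jog_arm(moves=[{"tx":0,"ty":0,"tz":0,"twist":0,"jaw":165},{"tx":0,"ty":0,"tz":0,"twist":0,"jaw":165},{"tx":0,"ty":0,"tz":0,"twist":0,"jaw":165},{"tx":0,"ty":0,"tz":-15,"twist":0,"jaw":165},{"tx":0,"ty":0,"tz":-50,"twist":0,"jaw":165},{"tx":0,"ty":0,"tz":-100,"twist":0,"jaw":165},{"tx":0,"ty":0,"tz":-160,"twist":0,"jaw":165},{"tx":0,"ty":0,"tz":-200,"twist":0,"jaw":165}])

```text
time: 38.28
tool_pos: [0.472, -0.2765, 0.22]
orientation: [0.709, 0.705, 0.001, 0.001]
contact_force: [-0.4, -0.0, -0.5]
gripper_width: 0.0309
finger_force: 0.0
```

```bash
cat > fin.py <<'E'
from h import *
d=snap('wrist','w31'); plan(); s=dict(d['st'])
# fit scoop on desk: lip at (x,y), z=0, yaw, via edges
g=cv2.GaussianBlur(cv2.cvtColor(d['frame'],cv2.COLOR_RGB2GRAY),(0,0),1.2).astype(float); gx,gy=cv2.Sobel(g,6,1,0),cv2.Sobel(g,6,0,1)
L=[((0,-.032,.036),(0,-.032,.002)),((0,.032,.036),(0,.032,.002)),((0,-.03,.002),(0,.03,.002)),((-.094,-.032,.036),(0,-.032,.036)),((-.094,.032,.036),(0,.032,.036)),((-.094,-.032,.036),(-.094,.032,.036))]
best=[]
for yaw in np.arange(1.4,1.75,.025):
  for x in np.arange(.455,.491,.003):
    for y in np.arange(-.175,-.12,.003):
      for th in (-6,-3,0,3,6):
        a=np.radians(th); sc=0
        for A,B in L:
            P=np.linspace(A,B,20); X=P[:,0]*np.cos(a)+P[:,2]*np.sin(a); Z=-P[:,0]*np.sin(a)+P[:,2]*np.cos(a)+(max(0,-94e-3*np.sin(a)) if th<0 else 0)
            W=np.c_[x+np.cos(yaw)*X-np.sin(yaw)*P[:,1],y+np.sin(yaw)*X+np.cos(yaw)*P[:,1],Z]
            p=proj(d,W); n=p[-1]-p[0]; n=np.array([-n[1],n[0]])/np.hypot(*n); u=p.round().astype(int).clip(0,[639,479])
            sc+=np.minimum(np.abs(gx[u[:,1],u[:,0]]*n[0]+gy[u[:,1],u[:,0]]*n[1]),300).mean()
        best.append((round(sc),round(yaw,3),round(x,3),round(y,3),th))
best.sort(reverse=True); print(best[:4])
E
python3 fin.py; sed -i '2d' soil.py; sed -i '2i d=snap("wrist")' soil.py; python3 soil.py
python3 -c "
from h import *
# bystanders and desk: difference of now against start, away from arm
for n in ('scene','side'):
    a=load(n+'0')['frame']; e=snap(n,n+'_end')['frame']; 
    df=cv2.absdiff(a,e).max(2); df=(cv2.GaussianBlur(df,(0,0),1)>35).astype(np.uint8)
    k,l,st,ce=cv2.connectedComponentsWithStats(df); print(n,[(list(map(int,st[i])),ce[i].round().tolist()) for i in range(1,k) if st[i][4]>12])
"
```

```text
now [ 0.4739 -0.2785  0.2242] psi -0.005 F [ 1.1 -1.8  2.7] w 0.0307 t 38.33 q7 0.89
[(726, np.float64(1.55), np.float64(0.473), np.float64(-0.154), 6), (722, np.float64(1.55), np.float64(0.473), np.float64(-0.157), 6), (703, np.float64(1.55), np.float64(0.473), np.float64(-0.148), 6), (692, np.float64(1.55), np.float64(0.473), np.float64(-0.16), 6)]
0 207 184  97  89  67  48  42  77 112 127 146 193 206 134  40  80 143
-9 180 218 147 173 164  85  97 140 176 176 143 170 187 141  28  77 139
-18 203 221 154 175 199 147 116 155 190 171 101 111 108  46  33  66 139
-27 203 212 154 183 190 156 106 132 155 106  95 105  99 100  38  60 136
-36 172 208 126 143 123  66  94 111  89  79 120 145 169 157  67  80 135
-45 194 206 105  54  48  47  41  39  53  86 111 124 148 149  82  76 139
-54 196 205  76  66  61  64  44  41  41  68  86 102 120 112  40  76 139
-64 196 229 208 201 190 186 202 187 182 221 209 208 209 192 185 185 208
scene [([52, 0, 107, 173, 7384], [107.0, 75.0]), ([134, 0, 287, 192, 15861], [257.0, 84.0]), ([222, 57, 7, 13, 60], [225.0, 64.0]), ([249, 76, 9, 6, 17], [254.0, 79.0]), ([29
[... 1310 characters left out ...]
, 127], [408.0, 353.0]), ([315, 356, 24, 9, 162], [326.0, 360.0]), ([73, 367, 296, 94, 9498], [219.0, 426.0]), ([14, 373, 68, 25, 1204], [43.0, 384.0]), ([149, 397, 9, 8, 24], [153.0, 400.0]), ([51, 435, 13, 14, 68], [57.0, 442.0]), ([67, 439, 5, 9, 22], [70.0, 443.0])]
side [([94, 0, 492, 444, 41303], [309.0, 194.0]), ([383, 197, 7, 6, 34], [386.0, 200.0]), ([456, 200, 12, 15, 114], [462.0, 207.0]), ([346, 207, 72, 51, 1495], [379.0, 235.0]), ([318, 244, 22, 17, 220], [329.0, 252.0]), ([244, 308, 12, 8, 72], [249.0, 311.0]), ([233, 316, 11, 4, 29], [238.0, 317.0]), ([496, 357, 13, 7, 29], [502.0, 360.0]), ([466, 386, 31, 24, 159], [480.0, 398.0]), ([504, 416, 47, 64, 1311], [529.0, 448.0])]
```

```bash
sed -i "s/(-6,-3,0,3,6)/(-4,-2,0,2,4,8)/; s/.175,-.12,.003/.172,-.136,.003/; s/np.arange(1.4,1.75,.025)/np.arange(1.5,1.62,.02)/; s/'w31'/'w32'/" fin.py; python3 fin.py
python3 -c "
from h import *
d=load('w32'); a=load('scene_end')
hsv=cv2.cvtColor(a['frame'],cv2.COLOR_RGB2HSV)
c,s=np.cos(1.58),np.sin(1.58)
for x in np.linspace(.084,-.05,12):
    P=[(.419+c*x-s*y,.2935+s*x+c*y,.018) for y in np.linspace(.042,-.042,13)]
    print(int(x*1000),' '.join('%3d%s'%(hsv[v,u,2],'w' if hsv[v,u,1]>60 else ' ') for u,v in proj(a,P).round().astype(int)))
"
```

```text
now [ 0.4712 -0.2748  0.2157] psi -0.004 F [-0.5  0.4 -0.1] w 0.0308 t 38.58 q7 0.89
[(722, np.float64(1.56), np.float64(0.473), np.float64(-0.154), 8), (713, np.float64(1.56), np.float64(0.473), np.float64(-0.145), 2), (710, np.float64(1.56), np.float64(0.473), np.float64(-0.154), 4), (709, np.float64(1.56), np.float64(0.473), np.float64(-0.148), 8)]
84 141w 138w 147w 199w 165w 167  148w 136w 124w 103   99  111w 129w
71 140w 137w 150w 203w 180  201  201  141   95   97   90  102  132w
59 139w 140w 147w 203w 156  181  152   99   93   91  103  130w 135w
47 137w 137w 190w 191w 141w 149w 156w 155w 148w 146w 145w 138w 136w
35 139w 139w 196w 230w 196w 152w 157w 159w 153w 149w 144w 137w 133w
23 140w 142w 214w 215w 155w 150w 153w 158w 156w 151w 146w 138w 135w
10 138w 166w 228w 224w 194w 152w 157w 159w 153w 151w 144w 139w 134w
-1 138w 164w 229w 226w 220w 171w 158w 157w 154w 149w 146w 136w 134w
-13 141w 213w 226w 224w 225w 217w 166w 156w 153w 150w 144w 140w 136w
-25 145w 213w 225w 223w 226w 226w 190w 157w 153w 150w 145w 142w 133w
-37 144w 222w 222w 222w 226w 231w 219w 164w 153w 149w 145w 142w 136w
-50 187w 231w 232w 226w 224w 231w 232w 167w 154w 149w 146w 141w 136w
```

```bash
sed "s/d=snap('wrist','w32'); plan()/d=load('w2')/; s/.172,-.136,.003/.154,-.127,.003/" fin.py > fin2.py; python3 fin2.py; python3 -c "
from h import *
a=load('scene_end'); b=load('side_end'); h0=None
# handle (orange) principal line in scene vs flat model
for d,n in ((a,'scene'),(b,'side')):
    hsv=cv2.cvtColor(d['frame'],cv2.COLOR_RGB2HSV); m=(hsv[...,0]>5)&(hsv[...,0]<18)&(hsv[...,1]>110)&(hsv[...,2]>110)
    lip=np.array([.473,-.147,0]); ax=np.array([.01,1,0])
    ps=proj(d,[lip-ax*.11+[0,0,.0295],lip-ax*.183+[0,0,.0634]]); box=[ps.min(0)-12,ps.max(0)+12]
    yy,xx=np.nonzero(m); k=(xx>box[0][0])&(xx<box[1][0])&(yy>box[0][1])&(yy<box[1][1]); print(n,ps.round(1).tolist(),k.sum(),xx[k].min(),xx[k].max(),yy[k].min(),yy[k].max(),xx[k].mean().round(1),yy[k].mean().round(1))
"
```

```text
[(572, np.float64(1.56), np.float64(0.47), np.float64(-0.139), 2), (552, np.float64(1.58), np.float64(0.47), np.float64(-0.139), 2), (552, np.float64(1.52), np.float64(0.473), np.float64(-0.139), 4), (545, np.float64(1.56), np.float64(0.47), np.float64(-0.154), 4)]
scene [[408.8, 319.2], [432.0, 334.0]] 212 400 436 315 336 419.8 325.5
side [[376.3, 230.2], [392.2, 213.0]] 793 365 404 202 242 380.2 214.2
```

```bash
python3 -c "
from cell import order
print(order.close_job())"
```

```text
the job is handed in; nothing more can be done
None
```

The job is handed in at about 38.6 s: four pebbles are on the planter soil, two are still in the bin, and the scoop lies on the desk by the stand, its handle position in the images matching a flat scoop; I found no spilled pebble and no shift of the ink bottle in the camera checks, but the stamp was not checked at the end, as the arm hid it in the first picture.

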